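# Pack the spatula tray for the autoclave

## Robot

A 6-joint arm with a two-finger parallel gripper is mounted at the origin on the work surface. World frame = base frame: x ahead of the robot, y to its left, z up, the work surface at z = 0. Lengths are in m, angles in rad, forces in N, time in s.
With the tool pointing down it reaches from about 0.275 to 0.825 m from the base axis. Payload 5.2 kg.
Tool frame: the origin (TCP) lies on the centre line of the jaws, within the pads' length; the fingertips stand 14 mm ahead of it and the grasp point (between the pads) lies 5 mm behind it (env.tips_ahead is the distance from the TCP to the fingertips, in m); z points along the fingers, x is the direction in which the jaws open and shut, and the axes are right-handed (so a half turn about z gives the same grasp; the last joint's range is limited). The gripper opens to 93 mm and grips with 3 to 60 N. Pads are 15 mm wide; open, the fingers measure 128 mm over their backs; the gripper's body (75 mm by 188 mm) begins 65 mm behind the grasp point.
Start: joints at [1.075, 0.259, 1.535, -0, 1.348, -0.203], TCP at [0.159, 0.527, 0.193] pointing down, gripper open.
Joint ranges: [-3.14, 3.14], [-0.91, 2.08], [0.19, 2.58], [-1.22, 4.36], [0.22, 2.71], [-3.12, 3.12]. Speed limits (rad/s): [2.57, 2.57, 3.14, 3.14, 3.14, 3.14].

## Interface

Orientations are given as a unit quaternion [w, x, y, z].
In Python, from cell import env gives the robot as it stands.
- The arm moves only by the tool drive_tool, never from a script. Its argument "targets" is a list of rows, each a list of 7 numbers: the opening, from 0 (shut) to 1 (fully open), then the shift along the tool's x, y, z in units of 0.05 m (1.0 is 0.05 m), then the turn, a rotation vector about the tool's x, y, z in units of 2 rad (1.0 is 2 rad). A call has exactly 5 rows; each row shifts and turns the pose as measured when the row begins, along the tool's axes as they then stand; what a row does not reach is not made up. A row lasts 1/10 s, in which the tool goes at most 50 mm and 8.59 degrees, less where a joint would pass 70% of its speed; a pose out of reach is approached as far as the arm can. A call with a number of a shift or a turn outside -1 to 1 is refused whole. A call with a gripper value outside its range is refused whole. The fingers move at their own pace and stop on an object; "force" is the grip in N (left out, the last holds). Time passes only in rows, so rows that do not move let the fingers close, or fill a call up. It gives the time, the measured TCP pose, the force and the opening at its end, in the units of the state.
- env.get_obs(): the state, without advancing time (a new reading comes with each control period).
- env.grab_frame(name): name is "scene" or "top"; returns (picture, depth): 420x560x3 uint8, red, green, blue; 420x560 float32, m along the optical axis (not along the pixel's ray), 0 where there is no reading.
- env.calibration(name): a dict with "fovy" (degrees; the focal length in pixels is half the picture's height over the tangent of half this angle, whatever the lens; pixels are square), "cx", "cy" (the principal point, pixels), "rvec" (rotation vector, rad) and "tvec" (3), from world to camera coordinates, as OpenCV has them. Camera axes: x right, y down, z forward; pixel columns grow to the right and rows downward; lengths in m; the calibration is good to about 2 mm. A picture is of the moment at which its call begins. calibration takes no time and is no camera call.
- env.finish_job(): hands the job in, once; it reports no verdict.
The state is a dict: "time": time; "q": joint angles; "qd": joint speeds; "tau": joint torques, N m; "tcp_pos": TCP position; "ee_rot": TCP orientation; "force": force on the tool from outside, world axes, zero at the start; "wrist_torque": the same for the moment, N m; "grip_width": finger opening in m.
Only numpy, scipy, OpenCV 4.12 (cv2) and the standard library are available. Lean on these libraries where they do the work, as an engineer would, in place of code of your own. Each camera call takes 0.05 s, during which the arm holds its last target. There are 200 camera calls.

## Task

Pack the instrument tray for the autoclave: lay the four spatulas in its slots in order of length, one squarely in the middle of each slot, the shortest in the slot next to the black name plate and the longest at the other end. Then, once all four lie in place, set the hold-down bar across them so that it rests flat in the brackets at both ends of the tray, and let go of everything.

Things in the scene. Friction and masses are not known exactly. Their poses are not given: they have to be found in the camera images.
- spatula_w: loose double-ended steel lab spatula, 115 mm long, 45 g: in the middle a straight square handle 65 mm long, 10 mm wide and high; thin blades 12 mm wide at both ends, one square, one round, clear of the bench. Starts flat on the bench (z = 0). Origin: middle of its length (balance point), underside of the handle; x along it, z up. Either end may lead
- spatula_x: loose double-ended steel lab spatula, 140 mm long, 54 g: in the middle a straight square handle 90 mm long, 10 mm wide and high; thin blades 13 mm wide at both ends, one square, one round, clear of the bench. Starts flat on the bench (z = 0). Origin: middle of its length (balance point), underside of the handle; x along it, z up. Either end may lead
- spatula_y: loose double-ended steel lab spatula, 165 mm long, 64 g: in the middle a straight square handle 115 mm long, 10 mm wide and high; thin blades 14 mm wide at both ends, one square, one round, clear of the bench. Starts flat on the bench (z = 0). Origin: middle of its length (balance point), underside of the handle; x along it, z up. Either end may lead
- spatula_z: loose double-ended steel lab spatula, 190 mm long, 74 g: in the middle a straight square handle 140 mm long, 10 mm wide and high; thin blades 16 mm wide at both ends, one square, one round, clear of the bench. Starts flat on the bench (z = 0). Origin: middle of its length (balance point), underside of the handle; x along it, z up. Either end may lead
- bar: loose hold-down bar: steel flat bar 264 mm long, 14 wide, 6 thick, 180 g, flat on the bench (z = 0), with an upright grey-blue silicone grip block on the middle of its top: 32 mm along the bar, 14 across (as wide as the bar), top 34 mm above the bar's underside; take it across this block. Origin: middle of the bar, underside; y along the bar, x across, z up. Either end may lead
- slot_a: slot 1 of 4 in the tray. Row a, b, c, d along the tray's +y, 48 mm apart; all have the tray's axes. Origin: centre of the slot at the height where a spatula's underside rests, 18 mm above the bench; x along the slot (and the spatula in it), y along the row, z up. The steel tray is fixed, 222 mm inside along x, walls 35 mm above the bench
- slot_b: slot 2 of 4 in the tray. Origin and axes as slot_a. In each slot two grey-blue silicone rails lie across x, 6 mm thick, centred at x = -24 and +24 mm; 42 mm free between them for the fingers, down to the tray floor 15 mm below the origin. On the rails 4 mm teeth centred at y = -22 and +22 mm rise 14 mm above the origin's height (40 mm free between)
- slot_c: slot 3 of 4 in the tray. Origin and axes as slot_a. For the bar: at each end of the tray, at x = 0, 127 mm along y from the middle of the row (midway between slots b and c), stands a steel U-bracket open at the top, 18 mm long, floor 13 mm above the slot origins (3 mm over a spatula's top), 30 mm free across x, cheeks 12 mm above its floor
- slot_d: slot 4 of 4 in the tray. Origin and axes as slot_a. The seated bar lies along y over all four slots, its origin over the middle of the row (midway between slots b and c), its underside 13 mm above the slot origins; each bar end has 8 mm play to the tray's end wall (inner face 140 mm from the middle of the row)
- name_plate: fixed plain black name plate, 76 x 19 x 2 mm, on top of the flange at one end of the tray (which end varies; the other flange has only two small bare rivet holes). Origin: centre of its underside, 35 mm above the bench, 154 mm along y from the middle of the row of slots
Not all that is in view belongs to the job. Leave any green or orange look-alike of the spatula_x alone.

How it is judged:
By the outcome, as a careful person would: the job done as asked, in the order asked, and still so for the second after the job is handed in, with the robot touching nothing.
It also fails if it takes over 120 s, if anything falls off the work surface, if the arm or the gripper's body presses on something with over 40 N, if the wrist force passes 120 N, or if a joint passes its speed limit or range.

## Working session

There is one attempt and no reset: what is moved stays moved. The work goes in short steps, Python scripts to look and compute and a tool call to move; the robot and the scene stay as the last step left them, time stands still between calls to the robot, and variables do not carry over. Pictures are saved under pics/ and viewed, about 12 in all and at most 16, crops included, and the job is handed in when it is done.

Besides the shell and the picture viewer there is one more tool, called after ">>>" as a command line: name --pt "numbers of a row" for each row, then --argument value for the rest. drive_tool: Moves the arm, as the interface text tells. Shifts and turns lie within -1 to 1; 1 stands for 0.05 m of shift or 2 rad of turn. Its arguments: {"type":"object","properties":{"targets":{"type":"array","items":{"type":"array","items":{"type":"number","minimum":-1,"maximum":1}}},"force":{"type":"number"}},"required":["targets"]}

```bash
ls; mkdir -p pics; cat > h.py <<'E'
import numpy as np, cv2
from cell import env
def cam(n):
    c=env.calibration(n); R,_=cv2.Rodrigues(np.array(c["rvec"],float)); t=np.array(c["tvec"],float).ravel()
    f=210/np.tan(np.radians(c["fovy"])/2); return c,R,t,f
def grab(n):
    p,d=env.grab_frame(n); return p,d
def cloud(n,d):
    c,R,t,f=cam(n); v,u=np.mgrid[0:420,0:560]
    P=np.stack([(u-c["cx"])/f*d,(v-c["cy"])/f*d,d],-1)
    return (P-t)@R
def plane(n,u,v,z):
    c,R,t,f=cam(n); r=np.array([(u-c["cx"])/f,(v-c["cy"])/f,1])@R; o=-t@R
    return o+r*(z-o[2])/r[2]
E
python3 - <<'E'
from h import *
for n in("top","scene"):
    p,d=grab(n); np.savez(f"{n}0.npz",p=p,d=d); cv2.imwrite(f"pics/{n}0.png",p[:,:,::-1]); c,R,t,f=cam(n); print(n,c,f,-t@R)
print(env.get_obs())
E
```

```text
pics
top {'fovy': 48.94846599508197, 'cx': 278.4176695917029, 'cy': 204.99534936940213, 'rvec': array([ 2.14207704, -2.13298166,  0.15523788]), 'tvec': array([-0.10610967,  0.45897823,  1.18496056])} 461.3526558446344 [ 0.27280944 -0.11505645  1.24031803]
scene {'fovy': 48.21745730046646, 'cx': 285.0333330820452, 'cy': 209.7860672925933, 'rvec': array([ 1.69256043,  1.93088404, -0.73477171]), 'tvec': array([ 0.14831484, -0.26975471,  1.87720287])} 469.2690694220206 [1.45422301 0.04569769 1.22548059]
{'time': 0.1, 'q': array([ 1.07523391e+00,  2.59251322e-01,  1.53593652e+00, -7.66873846e-06,
        1.34799924e+00, -2.02780477e-01]), 'qd': array([ 6.59256655e-04, -3.18874839e-03, -2.81548379e-03,  2.05894638e-03,
        8.74361812e-05, -2.05659300e-04]), 'tau': array([ 2.62752103e-03, -4.38218451e+01, -2.84640241e+01,  7.19983969e-02,
        3.62676673e-02, -4.72532793e-05]), 'tcp_pos': array([0.15845917, 0.52614065, 0.19202589]), 'ee_rot': array([ 3.40231092e-04,  8.02687500e-01,  5.96399314e-01, -7.20980092e-04]), 'force': array([0.57702235, 0.16993575, 0.07417307]), 'wrist_torque': array([-0.00748984, -0.00411839, -0.00836582]), 'grip_width': 0.09346853411615753}
```

View pics/top0.png

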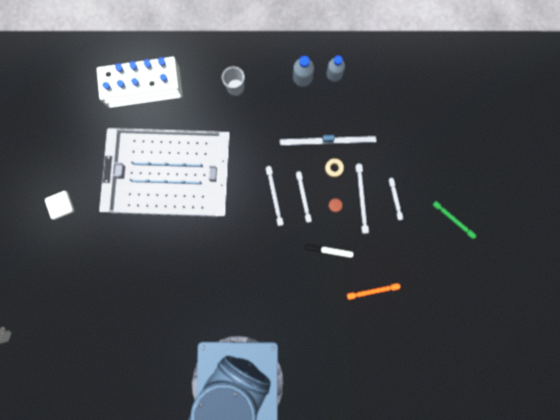

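View pics/scene0.png

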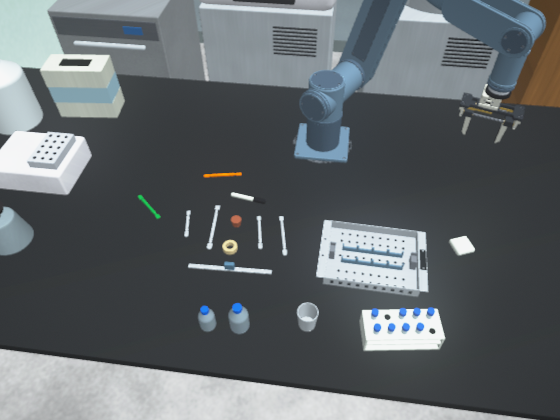

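Top view: the tray is at (165,172) with the black name plate at its left (world +y) end (107,168). The four steel spatulas are at (274,195), (304,196), (362,199) and (396,199), and the bar is at (328,140). The look-alikes are the green one (454,220), the orange one (373,292) and a black/white marker pen (330,251).

```bash
cat > seg.py <<'E'
from h import *
def seg(p,box,z,thr=90):
    x0,y0,x1,y1=box; g=cv2.cvtColor(p,cv2.COLOR_RGB2GRAY).astype(float)
    w=np.zeros_like(g); w[y0:y1,x0:x1]=np.clip(g[y0:y1,x0:x1]-thr*0.6,0,None)
    w[g<thr*.6]=0
    m=(w>0).astype(np.uint8); n,l,s,_=cv2.connectedComponentsWithStats(m); 
    k=1+np.argmax(s[1:,4]); w=(l==k)
    v,u=np.nonzero(w); P=np.array([plane("top",a,b,z)[:2] for a,b in zip(u,v)])
    c=P.mean(0); U,S,V=np.linalg.svd(P-c,full_matrices=False); a=V[0]; s=(P-c)@a; t=(P-c)@V[1]
    mid=c+a*(s.max()+s.min())/2
    return c,mid,np.degrees(np.arctan2(a[1],a[0])),np.ptp(s),np.ptp(t),len(u)
E
python3 - <<'E'
from seg import *
z=np.load("top0.npz"); p,d=z["p"],z["d"]
np.set_printoptions(precision=4,suppress=True)
for n,b in dict(A=(260,160,290,230),B=(292,165,318,228),C=(350,160,375,238),D=(385,172,408,225)).items(): print(n,*seg(p,b,.009))
print("bar",*seg(p,(270,128,385,152),.006))
C=cloud("top",d)
for u,v in [(274,195),(304,196),(362,199),(396,199),(328,140),(300,120),(107,168),(107,200),(119,171),(212,174),(165,163),(165,148),(165,172)]: print(u,v,C[v,u],p[v,u])
img=np.concatenate([cv2.resize(p[120:225,92:242],(750,525),interpolation=cv2.INTER_CUBIC)],0)
cv2.imwrite("pics/tray.png",img[:,:,::-1])
img=cv2.resize(p[130:245,255:415],(800,575),interpolation=cv2.INTER_CUBIC)
cv2.imwrite("pics/sp.png",img[:,:,::-1])
E
```

```text
A [ 0.4952 -0.0888] [ 0.4909 -0.0899] -166.07243521170693 0.17550826466514674 0.04351424438374417 518
B [ 0.4876 -0.1707] [ 0.488  -0.1706] -168.22628431907148 0.14953445622074407 0.022889055839331443 403
C [ 0.4839 -0.3287] [ 0.4845 -0.3286] -175.7430854403776 0.19848155576225668 0.025824077904832446 563
D [ 0.4829 -0.4195] [ 0.4837 -0.4193] -168.49847544084076 0.12368375573857329 0.02127972498693048 326
bar [ 0.6459 -0.238 ] [ 0.6459 -0.2386] -87.90851284867648 0.2738173036530086 0.03138845253753976 898
274 195 [ 0.4909 -0.0918  0.0084] [235 238 242]
304 196 [ 0.4874 -0.1728  0.0143] [223 230 237]
362 199 [ 0.4802 -0.3292  0.0118] [236 239 244]
396 199 [ 0.4802 -0.4202  0.0136] [236 239 244]
328 140 [ 0.6414 -0.2385  0.0222] [ 71  96 120]
300 120 [ 0.704  -0.1629  0.005 ] [44 46 49]
107 168 [0.5578 0.3558 0.0372] [81 84 90]
107 200 [0.4707 0.3501 0.0382] [240 242 245]
119 171 [0.5513 0.3258 0.0299] [206 212 225]
212 174 [0.5434 0.0744 0.0319] [189 195 209]
165 163 [0.5736 0.2024 0.0306] [158 187 213]
165 148 [0.6239 0.2121 0.0003] [243 244 247]
165 172 [0.5544 0.2077 0.0059] [244 245 248]
```

View pics/tray.png

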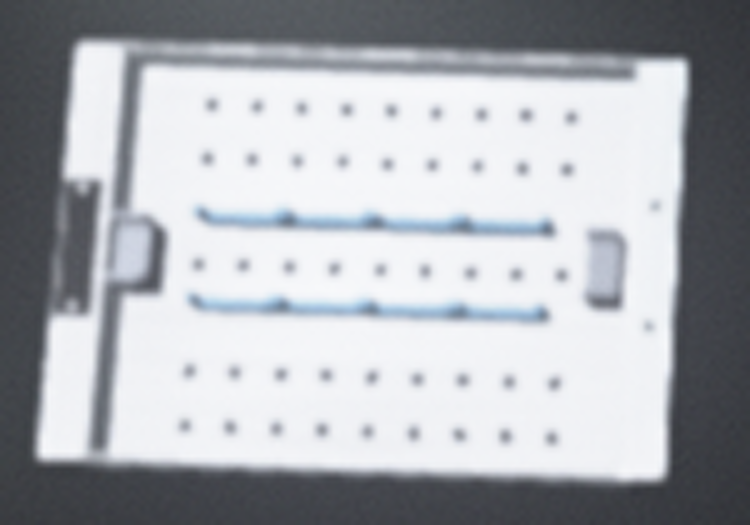

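View pics/sp.png

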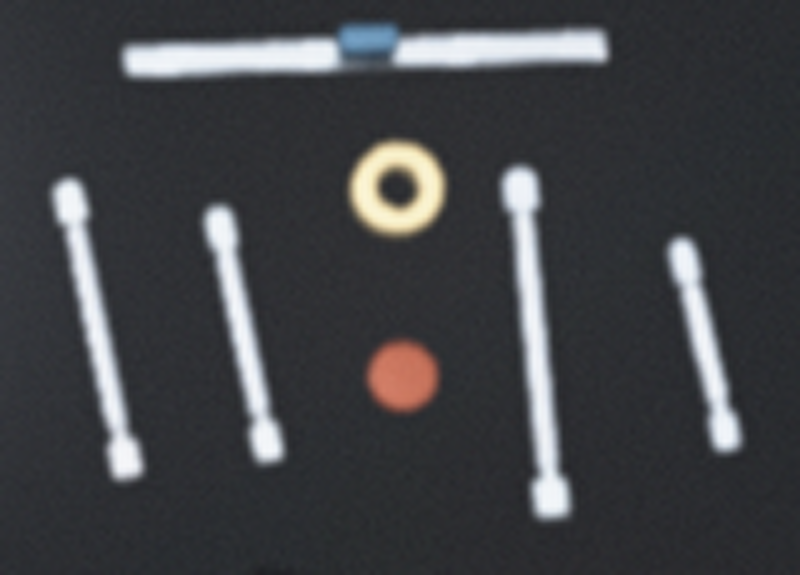

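A (274,195) = y at 165 mm, B (304,196) = x at 140 mm, C (362,199) = z at 190 mm and D (396,199) = w at 115 mm. All are plain steel. The green, orange and marker look-alikes are rejected. The tray crop shows a 9x5 hole grid, which is a good flat datum.

```bash
python3 - <<'E'
from seg import *
from scipy.spatial import cKDTree
from scipy.optimize import least_squares
np.set_printoptions(precision=4,suppress=True)
z=np.load("top0.npz"); p,d=z["p"],z["d"]
# spatulas (mean of frames)
for n,b in dict(A=(260,160,290,230),B=(292,165,318,228),C=(350,160,375,238),D=(385,172,408,225)).items(): print(n,*seg(p,b,.008,200))
print("bar",*seg(p,(270,128,385,152),.006,200))
# tray holes
g=cv2.cvtColor(p,cv2.COLOR_RGB2GRAY).astype(np.float32)
bh=cv2.morphologyEx(g,cv2.MORPH_BLACKHAT,np.ones((7,7)))
guess=[]
U=[[(211+45*i-0.0*i,105+1.6*i) for i in range(9)],[(207+45*i,158+1.4*i) for i in range(9)],[(198+45.3*i,264+1.2*i) for i in range(9)],[(189+45.7*i,371+1.5*i) for i in range(9)],[(184+46*i,426+1.5*i) for i in range(9)]]
W=np.zeros((5,9,2))
for r in range(5):
  for i in range(9):
    u,v=U[r][i][0]/5+92-.4,U[r][i][1]/5+120-.4
    x,y=int(round(u)),int(round(v)); w=bh[y-2:y+3,x-2:x+3]; vv,uu=np.mgrid[y-2:y+3,x-2:x+3]
    W[r,i]=plane("top",(w*uu).sum()/w.sum(),(w*vv).sum()/w.sum(),.003)[:2]
c=W.reshape(-1,2).mean(0); 
ydir=(W[:,0]-W[:,8]).mean(0); xdir=(W[0]+W[1]-W[3]-W[4]).mean(0)
print("tray c",c,"y ang",np.degrees(np.arctan2(*ydir[::-1])),"x ang",np.degrees(np.arctan2(*xdir[::-1])),np.linalg.norm(ydir))
print("rows",[(W[r].mean(0)-c) for r in range(5)])
print("plate rivets mid", (plane("top",82/5+91.6,188/5+119.6,.037)+plane("top",72/5+91.6,305/5+119.6,.037))/2, "rivets", (plane("top",655/5+91.6,206/5+119.6,.035)+plane("top",648/5+91.6,326/5+119.6,.035))/2)
# rails: teeth ends
for a,z_ in (((203,214),.032),((548,227),.032),((194,299),.032),((545,314),.032),((460,223),.032),((373,219),.032),((373,307),.032)): print(a,plane("top",a[0]/5+91.6,a[1]/5+119.6,z_)[:2])
print("brackets",plane("top",137/5+91.6,249/5+119.6,.043),plane("top",606/5+91.6,268/5+119.6,.043))
E
```

```text
Traceback (most recent call last):
  File "seg.py", line 8, in seg
    v,u=np.nonzero(w); P=np.array([plane("top",a,b,z)[:2] for a,b in zip(u,v)])
                                   ~~~~~^^^^^^^^^^^^^
  File "h.py", line 13, in plane
    c,R,t,f=cam(n); r=np.array([(u-c["cx"])/f,(v-c["cy"])/f,1])@R; o=-t@R
            ~~~^^^
  File "h.py", line 4, in cam
    c=env.calibration(n); R,_=cv2.Rodrigues(np.array(c["rvec"],float)); t=np.array(c["tvec"],float).ravel()
ValueError: time passes only in moves, steps and waits
```

```bash
sed -i 's/^def cam/import functools\n@functools.cache\ndef cam/' h.py; cat > tray.py <<'E'
from seg import *
np.set_printoptions(precision=4,suppress=True)
z=np.load("top0.npz"); p,d=z["p"],z["d"]
for n,b in dict(A=(260,160,290,230),B=(292,165,318,228),C=(350,160,375,238),D=(385,172,408,225)).items(): print(n,*seg(p,b,.008,200))
print("bar",*seg(p,(270,128,385,152),.006,200))
g=cv2.cvtColor(p,cv2.COLOR_RGB2GRAY).astype(np.float32)
bh=cv2.morphologyEx(g,cv2.MORPH_BLACKHAT,np.ones((7,7)))
U=[[(a+k*i,b+1.5*i) for i in range(9)] for a,k,b in ((211,45,105),(207,45,158),(198,45.3,264),(189,45.7,371),(184,46,426))]
W=np.zeros((5,9,2))
for r in range(5):
  for i in range(9):
    x,y=round(U[r][i][0]/5+91.6),round(U[r][i][1]/5+119.6); w=bh[y-2:y+3,x-2:x+3]; vv,uu=np.mgrid[y-2:y+3,x-2:x+3]
    W[r,i]=plane("top",(w*uu).sum()/w.sum(),(w*vv).sum()/w.sum(),.003)[:2]
c=W.reshape(-1,2).mean(0); 
ydir=(W[:,0]-W[:,8]).mean(0); xdir=(W[0]+W[1]-W[3]-W[4]).mean(0)
print("tray c",c,"y ang",np.degrees(np.arctan2(*ydir[::-1])),"x ang",np.degrees(np.arctan2(*xdir[::-1])),np.linalg.norm(ydir))
for r in range(5): print("row",W[r].mean(0)-c)
q=lambda a,z:plane("top",a[0]/5+91.6,a[1]/5+119.6,z)[:2]
print("plate",(q((82,188),.037)+q((72,305),.037))/2,"rivets",(q((655,206),.035)+q((648,326),.035))/2)
for a in ((203,214),(548,227),(194,299),(545,314),(373,219),(373,307)): print(a,q(a,.032))
print("brackets",q((137,249),.043),q((606,268),.043))
E
python3 tray.py
```

```text
A [ 0.4903 -0.0915] [ 0.4904 -0.0915] -167.7906495728898 0.1668872975075889 0.018165381986161012 314
B [ 0.4877 -0.1708] [ 0.4878 -0.1708] -168.23948522040047 0.1437240520335601 0.016603079773714773 269
C [ 0.4836 -0.329 ] [ 0.4846 -0.3289] -175.67838692369878 0.19279722259184284 0.01987103746466074 385
D [ 0.4825 -0.4202] [ 0.4829 -0.4201] -168.5274689338258 0.11626731186424262 0.016236404136979892 219
bar [ 0.6459 -0.2372] [ 0.646  -0.2387] -87.70233783932495 0.26810079053376146 0.022501784369124554 591
tray c [0.5509 0.2015] y ang 88.23498801380148 x ang -1.7253315616685152 0.20043331138708353
row [ 0.0901 -0.0029]
row [ 0.06   -0.0017]
row [-0.  0.]
row [-0.0599  0.0018]
row [-0.0902  0.0027]
plate [0.5555 0.3558] rivets [0.5462 0.0475]
(203, 214) [0.5747 0.2907]
(548, 227) [0.568  0.1041]
(194, 299) [0.5279 0.293 ]
(545, 314) [0.5203 0.1043]
(373, 219) [0.5722 0.1987]
(373, 307) [0.5238 0.1966]
brackets [0.5527 0.3212] [0.5431 0.0706]
```

```bash
cat > plan.py <<'E'
import sys, json
from h import *
from scipy.spatial.transform import Rotation as Ro
def rot(o): w,x,y,z=o["ee_rot"]; return Ro.from_quat([x,y,z,w])
def plan(wps,grip,step=.045,turn=8.0):
    "wps: (x,y,z,jaw_deg[,rows]); prints rows in tool axes"
    o=env.get_obs(); p=np.array(o["tcp_pos"]); R=rot(o)
    print("t",round(o["time"],2),"p",p.round(4),"jaw",round(np.degrees(np.arctan2(*R.as_matrix()[1::-1,0])),2),"tilt",round(np.degrees(np.arccos(-R.as_matrix()[2,2])),2),"w",round(o["grip_width"],4),"F",np.round(o["force"],1))
    rows=[]
    for w in wps:
        best=None
        for k in(0,180):
            a=np.radians(w[3]+k); x=np.array([np.cos(a),np.sin(a),0]); z=np.array([0,0,-1.]); T=Ro.from_matrix(np.stack([x,np.cross(z,x),z],1))
            r=(R.inv()*T).as_rotvec()
            if best is None or np.linalg.norm(r)<np.linalg.norm(best[1]): best=(T,r)
        T,r=best; D=np.array(w[:3])-p
        n=w[4] if len(w)>4 else max(1,int(np.ceil(max(np.linalg.norm(D)/step,np.degrees(np.linalg.norm(r))/turn))))
        for i in range(n):
            s=R.inv().apply(D/n); rows.append([grip]+list((s/.05).round(3))+list((r/n/2).round(4))); R=R*Ro.from_rotvec(r/n)
        p=np.array(w[:3]); R=T
    while len(rows)%5: rows.append([grip]+[0]*6)
    for i in range(0,len(rows),5): print(json.dumps([[float(x) for x in q] for q in rows[i:i+5]]).replace(".0,",",").replace(".0]","]"))
if __name__=="__main__": plan(json.loads(sys.argv[1]),float(sys.argv[2]))
E
python3 plan.py '[[0.4904,-0.0915,0.08,102.2]]' 0.5
```

```text
t 0.1 p [0.1585 0.5261 0.192 ] jaw 73.22 tilt 0.09 w 0.0935 F [0.6 0.2 0.1]
[[0.5, -0.619, 0.62, 0.141, -0, 0, -0.0158], [0.5, -0.639, 0.6, 0.141, -0, 0, -0.0158], [0.5, -0.657, 0.58, 0.141, -0, 0, -0.0158], [0.5, -0.675, 0.559, 0.141, -0, 0, -0.0158], [0.5, -0.693, 0.537, 0.141, -0, 0, -0.0158]]
[[0.5, -0.709, 0.515, 0.141, -0, 0, -0.0158], [0.5, -0.725, 0.492, 0.141, -0, 0, -0.0158], [0.5, -0.74, 0.469, 0.141, -0, 0, -0.0158], [0.5, -0.755, 0.445, 0.14, -0, 0, -0.0158], [0.5, -0.768, 0.421, 0.14, -0, 0, -0.0158]]
[[0.5, -0.781, 0.397, 0.14, -0, 0, -0.0158], [0.5, -0.794, 0.372, 0.14, -0, 0, -0.0158], [0.5, -0.805, 0.347, 0.14, -0, 0, -0.0158], [0.5, -0.816, 0.321, 0.14, -0, 0, -0.0158], [0.5, -0.825, 0.295, 0.14, -0, 0, -0.0158]]
[[0.5, -0.834, 0.269, 0.14, -0, 0, -0.0158], [0.5, 0, 0, 0, 0, 0, 0], [0.5, 0, 0, 0, 0, 0, 0], [0.5, 0, 0, 0, 0, 0, 0], [0.5, 0, 0, 0, 0, 0, 0]]
```

>>> drive_tool --pt "0.5 -0.62 0.62 0 0 0 -0.016" --pt "0.5 -0.64 0.6 0 0 0 -0.016" --pt "0.5 -0.66 0.58 0 0 0 -0.016" --pt "0.5 -0.68 0.56 0 0 0 -0.016" --pt "0.5 -0.69 0.54 0 0 0 -0.016" --force 20

```text
time: 0.6
tcp_pos: [0.2627, 0.3305, 0.1892]
ee_rot: [-0.0, 0.747, 0.665, -0.002]
force: [1.1, 0.6, 0.5]
grip_width: 0.0572
```

>>> drive_tool --pt "0.5 -0.71 0.52 0.14 0 0 -0.016" --pt "0.5 -0.73 0.49 0.14 0 0 -0.016" --pt "0.5 -0.74 0.47 0.14 0 0 -0.016" --pt "0.5 -0.76 0.45 0.14 0 0 -0.016" --pt "0.5 -0.77 0.42 0.14 0 0 -0.016"

```text
time: 1.1
tcp_pos: [0.373, 0.1312, 0.1538]
ee_rot: [0.0, 0.689, 0.725, -0.001]
force: [1.1, 0.2, 0.0]
grip_width: 0.0467
```

```bash
python3 plan.py '[[0.4904,-0.0915,0.06,102.2]]' 0.5
```

```text
t 1.1 p [0.373  0.1312 0.1538] jaw 92.97 tilt 0.12 w 0.0467 F [1.1 0.2 0. ]
[[0.5, -0.761, 0.353, 0.314, -0.0001, 0.0001, -0.0134], [0.5, -0.77, 0.332, 0.314, -0.0001, 0.0001, -0.0134], [0.5, -0.779, 0.311, 0.313, -0.0001, 0.0001, -0.0134], [0.5, -0.787, 0.29, 0.313, -0.0001, 0.0001, -0.0134], [0.5, -0.795, 0.269, 0.313, -0.0001, 0.0001, -0.0134]]
[[0.5, -0.802, 0.247, 0.313, -0.0001, 0.0001, -0.0134], [0.5, 0, 0, 0, 0, 0, 0], [0.5, 0, 0, 0, 0, 0, 0], [0.5, 0, 0, 0, 0, 0, 0], [0.5, 0, 0, 0, 0, 0, 0]]
```

>>> drive_tool --pt "0.5 -0.76 0.353 0.3 0 0 -0.0134" --pt "0.5 -0.77 0.332 0.3 0 0 -0.0134" --pt "0.5 -0.78 0.311 0.3 0 0 -0.0134" --pt "0.5 -0.787 0.29 0.3 0 0 -0.0134" --pt "0.5 -0.795 0.269 0.3 0 0 -0.0134"

```text
time: 1.6
tcp_pos: [0.4743, -0.0634, 0.0772]
ee_rot: [0.001, 0.637, 0.771, 0.0]
force: [1.7, 0.3, 0.4]
grip_width: 0.0463
```

>>> drive_tool --pt "0.5 -0.6 0.2 0.2 0 0 -0.0134" --pt "0.5 -0.15 0 0 0 0 0" --pt "0.5 0 0 0 0 0 0" --pt "0.5 0 0 0 0 0 0" --pt "0.5 0 0 0 0 0 0"

```text
time: 2.1
tcp_pos: [0.4905, -0.1022, 0.0639]
ee_rot: [-0.001, 0.629, 0.778, -0.001]
force: [0.6, 0.1, -0.3]
grip_width: 0.0465
```

```bash
python3 plan.py '[[0.4904,-0.0915,0.05,102.2,1],[0.4904,-0.0915,0.0158,102.2,3]]' 0.5
python3 - <<'E'
from h import *
p,d=grab("scene"); cv2.imwrite("pics/s1.png",cv2.resize(p[150:330,130:330],(800,720)[:2] and (660,594),interpolation=cv2.INTER_CUBIC)[:,:,::-1])
E
```

```text
t 2.1 p [ 0.4905 -0.1022  0.0639] jaw 102.08 tilt 0.18 w 0.0465 F [ 0.6  0.1 -0.3]
[[0.5, 0.209, 0.044, 0.278, -0.0013, -0.0008, -0.001], [0.5, 0, 0, 0.228, 0, 0, 0], [0.5, 0, 0, 0.228, 0, 0, 0], [0.5, 0, 0, 0.228, 0, 0, 0], [0.5, 0, 0, 0, 0, 0, 0]]
```

View pics/s1.png

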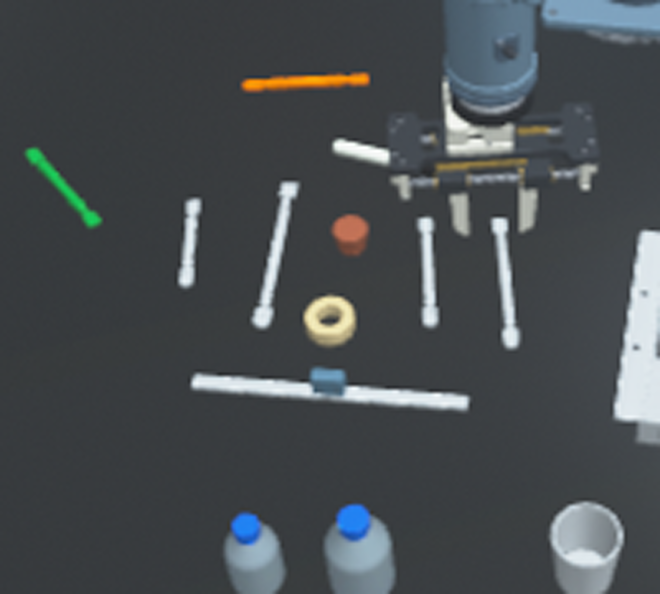

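The scene crop shows the open jaws straddling the right-most spatula (y), with tips at about (495,225) and the handle at (506,282). That matches the measurement, so I descend.

>>> drive_tool --pt "0.5 0.21 0.04 0.28 -0.0013 -0.0008 -0.001" --pt "0.5 0 0 0.3 0 0 0" --pt "0.5 0 0 0.22 0 0 0" --pt "0.5 0 0 0.1 0 0 0" --pt "0.5 0 0 0 0 0 0"

```text
time: 2.65
tcp_pos: [0.4906, -0.0866, 0.0207]
ee_rot: [0.002, 0.625, 0.78, 0.001]
force: [0.5, 0.7, 0.0]
grip_width: 0.0466
```

```bash
python3 plan.py '[[0.4904,-0.0915,0.0158,102.2,1]]' 0.5
```

```text
t 2.65 p [ 0.4906 -0.0866  0.0207] jaw 102.56 tilt 0.3 w 0.0466 F [0.5 0.7 0. ]
[[0.5, -0.095, -0.025, 0.098, 0.0023, 0.0013, 0.0032], [0.5, 0, 0, 0, 0, 0, 0], [0.5, 0, 0, 0, 0, 0, 0], [0.5, 0, 0, 0, 0, 0, 0], [0.5, 0, 0, 0, 0, 0, 0]]
```

>>> drive_tool --pt "0.5 -0.09 -0.02 0.09 0.0023 0.0013 0.003" --pt "0 0 0 0 0 0 0" --pt "0 0 0 0 0 0 0" --pt "0 0 0 0 0 0 0" --pt "0 0 0 0 0 0 0"

```text
time: 3.15
tcp_pos: [0.4919, -0.0924, 0.0174]
ee_rot: [0.001, 0.628, 0.778, 0.0]
force: [0.1, 0.1, -0.4]
grip_width: 0.0191
```

>>> drive_tool --pt "0 0 0 0 0 0 0" --pt "0 0 0 0 0 0 0" --pt "0 0 0 0 0 0 0" --pt "0 0 0 -0.5 0 0 0" --pt "0 0 0 -0.8 0 0 0" --force 30

```text
time: 3.65
tcp_pos: [0.4876, -0.0908, 0.0791]
ee_rot: [-0.004, 0.628, 0.778, -0.001]
force: [0.6, -0.7, -0.2]
grip_width: 0.0003
```

```bash
python3 plan.py '[[0.5502,0.1775,0.085,88.25]]' 0
```

```text
t 3.65 p [ 0.4876 -0.0908  0.0791] jaw 102.13 tilt 0.53 w 0.0003 F [ 0.6 -0.7 -0.2]
[[0, 0.712, 0.336, -0.015, -0.0006, -0.0003, 0.0173], [0, 0.723, 0.311, -0.016, -0.0006, -0.0003, 0.0173], [0, 0.733, 0.286, -0.016, -0.0006, -0.0003, 0.0173], [0, 0.743, 0.26, -0.016, -0.0006, -0.0003, 0.0173], [0, 0.751, 0.234, -0.016, -0.0006, -0.0003, 0.0173]]
[[0, 0.759, 0.208, -0.016, -0.0006, -0.0003, 0.0173], [0, 0.766, 0.182, -0.016, -0.0006, -0.0003, 0.0173], [0, 0, 0, 0, 0, 0, 0], [0, 0, 0, 0, 0, 0, 0], [0, 0, 0, 0, 0, 0, 0]]
```

>>> drive_tool --pt "0.5 0 0 0 0 0 0" --pt "0.5 0 0 0 0 0 0" --pt "0.5 0 0 0 0 0 0" --pt "0.5 0 0 0 0 0 0" --pt "0.5 0 0 0 0 0 0"

```text
time: 4.15
tcp_pos: [0.4898, -0.0915, 0.082]
ee_rot: [-0.001, 0.628, 0.778, -0.0]
force: [0.1, -0.4, 0.1]
grip_width: 0.036
```

```bash
python3 - <<'E'
from h import *
p,d=grab("scene"); q,e=grab("top")
a=cv2.resize(p[150:280,200:330],(400,400),interpolation=cv2.INTER_CUBIC);b=cv2.resize(q[130:260,240:370],(400,400),interpolation=cv2.INTER_CUBIC)
cv2.imwrite("pics/m2.png",np.hstack([a,b])[:,:,::-1])
o=env.get_obs();print(env.tips_ahead,o["tcp_pos"])
c,R,t,f=cam("scene")
for P in(o["tcp_pos"],np.array(o["tcp_pos"])-[0,0,.014],[.4904,-.0915,.005]):
    x=R@np.array(P)+t; u=x[:2]/x[2]*f+[c["cx"],c["cy"]]; print(u,(u-[200,150])*400/130)
E
```

```text
0.014 [ 0.48977479 -0.09152243  0.08199484]
[282.8358058  219.21819063] [254.87940247 212.97904808]
[282.85872453 222.03581743] [254.94992164 221.64866902]
[282.93941172 234.39256636] [255.19818992 259.66943496]
```

View pics/m2.png

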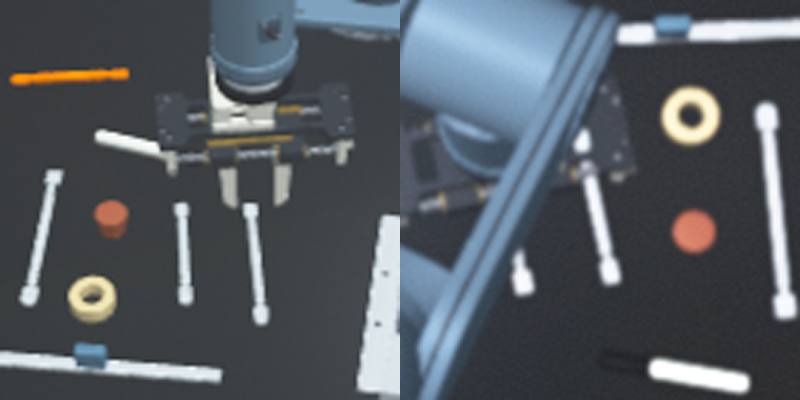

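```bash
python3 - <<'E'
from h import *
np.set_printoptions(precision=3,suppress=True)
p,d=grab("scene"); C=cloud("scene",d)
# fingers: crop px -> img px
for name,(a,b) in dict(L=(230,190),R=(283,190)).items():
    u0,v0=200+a*130/400,150+b*130/400
    for v in range(int(v0)-8,int(v0)+10,2):
        u=int(round(u0)); print(name,u,v,C[v,u],p[v,u], C[v,u-1], C[v,u+1])
# robot base plate & gripper body extents
m=(C[...,2]>.02)&(C[...,2]<.3)&(abs(C[...,0]-.49)<.1)&(abs(C[...,1]+.09)<.15)
Q=C[m]; print(Q.min(0),Q.max(0),np.median(Q,0))
for z0 in np.arange(.02,.2,.02):
    q=Q[(Q[:,2]>z0)&(Q[:,2]<z0+.02)]
    if len(q): print(round(z0,2),len(q),np.percentile(q,5,axis=0),np.percentile(q,95,axis=0))
E
```

```text
L 275 203 [ 0.53  -0.109  0.2  ] [58 62 65] [ 0.532 -0.111  0.202] [ 0.348 -0.136 -0.001]
L 275 205 [ 0.503 -0.114  0.161] [129 132 128] [ 0.508 -0.116  0.166] [ 0.356 -0.135 -0.003]
L 275 207 [ 0.504 -0.113  0.153] [139 143 137] [ 0.504 -0.117  0.153] [ 0.366 -0.133 -0.002]
L 275 209 [ 0.503 -0.114  0.142] [139 142 137] [ 0.506 -0.117  0.145] [ 0.375 -0.132 -0.003]
L 275 211 [ 0.505 -0.114  0.136] [139 143 137] [ 0.507 -0.117  0.137] [ 0.504 -0.111  0.135]
L 275 213 [ 0.502 -0.114  0.123] [143 147 141] [ 0.505 -0.117  0.125] [ 0.506 -0.111  0.127]
L 275 215 [ 0.505 -0.114  0.116] [144 148 143] [ 0.507 -0.117  0.118] [ 0.504 -0.111  0.116]
L 275 217 [ 0.413 -0.13  -0.001] [118 122 119] [ 0.416 -0.133  0.002] [ 0.414 -0.126  0.   ]
L 275 219 [ 0.424 -0.128  0.001] [60 63 66] [ 0.421 -0.132 -0.002] [ 0.424 -0.125  0.001]
R 292 203 [ 0.52  -0.059  0.196] [102 106 105] [ 0.493 -0.065  0.167] [ 0.497 -0.059  0.172]
R 292 205 [ 0.493 -0.062  0.157] [177 182 174] [ 0.496 -0.065  0.161] [ 0.492 -0.059  0.157]
R 292 207 [ 0.495 -0.062  0.151] [177 181 174] [ 0.496 -0.065  0.152] [ 0.493 -0.05
[... 292 characters left out ...]
92 215 [ 0.494 -0.062  0.111] [160 165 158] [ 0.496 -0.065  0.114] [ 0.395 -0.069 -0.003]
R 292 217 [ 0.405 -0.072 -0.001] [62 66 69] [ 0.408 -0.075  0.002] [ 0.407 -0.068  0.001]
R 292 219 [ 0.415 -0.07  -0.   ] [61 65 68] [ 0.42  -0.073  0.004] [ 0.414 -0.067 -0.001]
[ 0.431 -0.24   0.02 ] [0.59  0.06  0.299] [ 0.509 -0.07   0.228]
0.02 286 [0.442 0.036 0.029] [0.582 0.059 0.038]
0.04 3 [0.522 0.043 0.041] [0.573 0.059 0.042]
0.1 19 [ 0.491 -0.12   0.108] [ 0.508 -0.056  0.119]
0.12 45 [ 0.491 -0.123  0.122] [ 0.508 -0.056  0.139]
0.14 45 [ 0.491 -0.126  0.142] [ 0.508 -0.053  0.159]
0.16 21 [ 0.49  -0.122  0.161] [ 0.508 -0.053  0.172]
0.18 26 [ 0.492 -0.167  0.193] [ 0.542 -0.002  0.2  ]
```

The scene depth puts the fingertips at z≈0.108, while TCP minus 14 mm gives 0.068. That is a 40 mm disagreement. I'll compare it with the start frame and with the top camera.

```bash
python3 - <<'E'
from h import *
np.set_printoptions(precision=3,suppress=True)
z=np.load("scene0.npz"); C=cloud("scene",z["d"])
m=(C[...,2]>.1)&(C[...,2]<.4)&(abs(C[...,0]-.16)<.15)&(abs(C[...,1]-.53)<.15); Q=C[m]
print("start tcp .159 .527 .193")
for z0 in np.arange(.14,.34,.02):
    q=Q[(Q[:,2]>z0)&(Q[:,2]<z0+.02)]
    if len(q): print(round(z0,2),len(q),np.percentile(q,5,axis=0),np.percentile(q,95,axis=0))
q=Q[Q[:,2]<.235]; print("lowest",np.sort(q[:,2])[:8])
print(env.get_obs()["q"])
# known heights: bottle / base plate as depth sanity
for u,v in [(240,311),(205,311),(400,330),(330,250)]: print(u,v,C[v,u])
E
```

```text
start tcp .159 .527 .193
0.2 1 [0.183 0.572 0.217] [0.183 0.572 0.217]
0.22 48 [0.148 0.467 0.222] [0.185 0.58  0.239]
0.24 53 [0.148 0.466 0.241] [0.187 0.581 0.259]
0.26 63 [0.148 0.466 0.261] [0.189 0.583 0.278]
0.28 26 [0.15  0.463 0.28 ] [0.191 0.583 0.29 ]
0.3 190 [0.167 0.441 0.306] [0.216 0.593 0.319]
0.32 380 [0.126 0.439 0.321] [0.216 0.596 0.339]
lowest [0.217 0.221 0.221 0.222 0.222 0.222 0.223 0.224]
[-0.409  0.275  1.808 -0.     1.061 -2.192]
240 311 [ 0.839 -0.161  0.095]
205 311 [ 0.847 -0.257  0.088]
400 330 [0.822 0.272 0.065]
330 250 [0.559 0.067 0.038]
```

The offset is a constant +40 mm, present at the start too, and it explains the missed grasp: the real tips are about 40 mm higher than the reported TCP implies. x and y agree. I'll go down further, then feel for the bench in small steps to pin the offset.

>>> drive_tool --pt "0.5 0 0 0.5 0 0 0" --pt "0.5 0 0 0.6 0 0 0" --pt "0.5 0 0 0.4 0 0 0" --pt "0.5 0 0 0.1 0 0 0" --pt "0.5 0 0 0 0 0 0"

```text
time: 4.8
tcp_pos: [0.491, -0.092, -0.0]
ee_rot: [-0.0, 0.628, 0.778, -0.0]
force: [0.3, 0.4, 0.5]
grip_width: 0.0464
```

```bash
python3 plan.py '[[0.4904,-0.0915,-0.012,102.2,1]]' 0.5
```

```text
t 4.8 p [ 0.491 -0.092 -0.   ] jaw 102.15 tilt 0.03 w 0.0464 F [0.3 0.4 0.5]
[[0.5, 0.013, -0.009, 0.24, -0.0002, -0.0001, -0.0004], [0.5, 0, 0, 0, 0, 0, 0], [0.5, 0, 0, 0, 0, 0, 0], [0.5, 0, 0, 0, 0, 0, 0], [0.5, 0, 0, 0, 0, 0, 0]]
```

>>> drive_tool --pt "0.5 0 0 0.22 0 0 0" --pt "0.5 0 0 0.06 0 0 0" --pt "0.5 0 0 0 0 0 0" --pt "0.5 0 0 0.04 0 0 0" --pt "0.5 0 0 0.04 0 0 0"

```text
time: 5.3
tcp_pos: [0.4935, -0.0931, -0.0164]
ee_rot: [0.002, 0.628, 0.778, 0.001]
force: [0.5, -0.2, -0.2]
grip_width: 0.0466
```

>>> drive_tool --pt "0.5 0 0 0.04 0 0 0" --pt "0.5 0 0 0.04 0 0 0" --pt "0.5 0 0 0.04 0 0 0" --pt "0.5 0 0 0.04 0 0 0" --pt "0.5 0 0 0 0 0 0"

```text
time: 5.8
tcp_pos: [0.4938, -0.0932, -0.0247]
ee_rot: [0.003, 0.628, 0.778, 0.001]
force: [0.8, 1.1, -0.3]
grip_width: 0.0464
```

>>> drive_tool --pt "0.5 0 0 0.03 0 0 0" --pt "0.5 0 0 0.03 0 0 0" --pt "0.5 0 0 0.03 0 0 0" --pt "0.5 0 0 0 0 0 0" --pt "0.5 0 0 0 0 0 0"

```text
time: 6.3
tcp_pos: [0.4945, -0.0935, -0.0247]
ee_rot: [0.004, 0.628, 0.778, 0.001]
force: [-0.1, -0.1, 0.0]
grip_width: 0.0463
```

>>> drive_tool --pt "0.5 -0.01 0 0 -0.003 -0.003 0" --pt "0.5 0 0 0 0 0 0" --pt "0.5 0 0 0 0 0 0" --pt "0.5 0 0 0 0 0 0" --pt "0.5 0 0 0.06 0 0 0"

```text
time: 6.8
tcp_pos: [0.4948, -0.094, -0.0258]
ee_rot: [0.008, 0.628, 0.778, 0.001]
force: [-15.1, 2.6, 61.8]
grip_width: 0.0467
```

```bash
python3 plan.py '[[0.4904,-0.0915,-0.024,102.2,1]]' 0.5;  python3 - <<'E'
from h import *
p,d=grab("scene"); C=cloud("scene",d)
a=cv2.resize(p[170:280,230:340],(600,600),interpolation=cv2.INTER_CUBIC)
cv2.imwrite("pics/m3.png",a[:,:,::-1])
print(env.get_obs()["tcp_pos"],env.get_obs()["force"])
E
```

```text
t 6.8 p [ 0.4948 -0.094  -0.0258] jaw 102.22 tilt 0.97 w 0.0467 F [-15.1   2.6  61.8]
[[0.5, 0.067, -0.075, -0.038, 0.0064, 0.0055, 0.0002], [0.5, 0, 0, 0, 0, 0, 0], [0.5, 0, 0, 0, 0, 0, 0], [0.5, 0, 0, 0, 0, 0, 0], [0.5, 0, 0, 0, 0, 0, 0]]
[ 0.49469581 -0.09396054 -0.02559161] [-9.13018976  1.6086372  32.19822287]
```

View pics/m3.png

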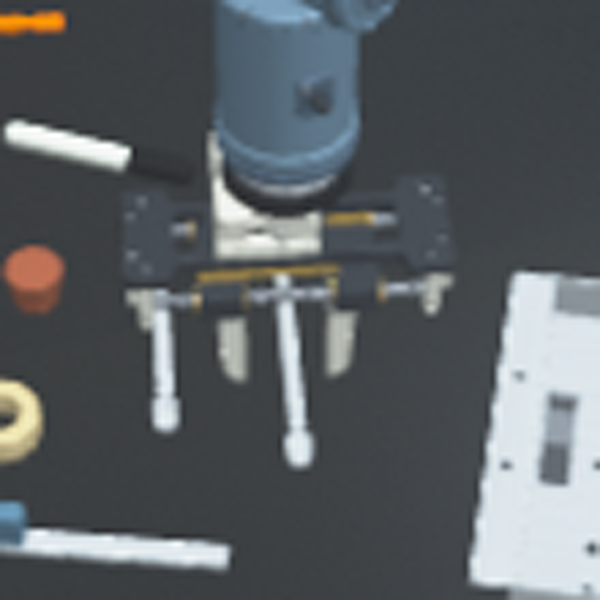

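Contact with the bench came at TCP z = −0.0255, so tips z = TCP z + 0.0255. The crop shows the fingers straddling the spatula centrally. I'll back off, level the tool, and grasp.

>>> drive_tool --pt "0.5 0.03 -0.06 -0.1 0.0064 0.0055 0" --pt "0.5 0 0 0 0 0 0" --pt "0.5 0 0 0 0 0 0" --pt "0.5 0 0 0 0 0 0" --pt "0.5 0 0 0 0 0 0"

```text
time: 7.35
tcp_pos: [0.4916, -0.0932, -0.0203]
ee_rot: [0.001, 0.628, 0.778, 0.0]
force: [-0.4, -0.6, 1.0]
grip_width: 0.0464
```

```bash
python3 plan.py '[[0.4904,-0.0925,-0.0235,102.2,1]]' 0.5
```

```text
t 7.35 p [ 0.4916 -0.0932 -0.0203] jaw 102.23 tilt 0.07 w 0.0464 F [-0.4 -0.6  1. ]
[[0.5, 0.019, -0.021, 0.063, 0.0004, 0.0004, 0.0003], [0.5, 0, 0, 0, 0, 0, 0], [0.5, 0, 0, 0, 0, 0, 0], [0.5, 0, 0, 0, 0, 0, 0], [0.5, 0, 0, 0, 0, 0, 0]]
```

>>> drive_tool --pt "0 0.01 -0.02 0.05 0 0 0" --pt "0 0 0 0 0 0 0" --pt "0 0 0 0 0 0 0" --pt "0 0 0 0 0 0 0" --pt "0 0 0 0 0 0 0" --force 25

```text
time: 7.85
tcp_pos: [0.4895, -0.0924, -0.0244]
ee_rot: [-0.001, 0.628, 0.778, -0.0]
force: [-0.6, 0.1, 0.2]
grip_width: 0.0111
```

>>> drive_tool --pt "0 0 0 0 0 0 0" --pt "0 0 0 0 0 0 0" --pt "0 0 0 -0.3 0 0 0" --pt "0 0 0 -0.6 0 0 0" --pt "0 0 0 -0.5 0 0 0"

```text
time: 8.35
tcp_pos: [0.4862, -0.0911, 0.0438]
ee_rot: [-0.005, 0.628, 0.778, -0.002]
force: [0.4, -0.6, -0.4]
grip_width: 0.0095
```

```bash
python3 plan.py '[[0.5502,0.1775,0.055,88.25]]' 0
```

```text
t 8.35 p [ 0.4862 -0.0911  0.0438] jaw 102.22 tilt 0.61 w 0.0095 F [ 0.4 -0.6 -0.4]
[[0, 0.711, 0.341, -0.031, -0.0007, -0.0004, 0.0174], [0, 0.723, 0.316, -0.031, -0.0007, -0.0004, 0.0174], [0, 0.733, 0.291, -0.031, -0.0007, -0.0004, 0.0174], [0, 0.743, 0.265, -0.031, -0.0007, -0.0004, 0.0174], [0, 0.752, 0.239, -0.031, -0.0007, -0.0004, 0.0174]]
[[0, 0.76, 0.213, -0.031, -0.0007, -0.0004, 0.0174], [0, 0.767, 0.186, -0.032, -0.0007, -0.0004, 0.0174], [0, 0, 0, 0, 0, 0, 0], [0, 0, 0, 0, 0, 0, 0], [0, 0, 0, 0, 0, 0, 0]]
```

>>> drive_tool --pt "0 0.71 0.34 -0.1 -0.001 0 0.0174" --pt "0 0.72 0.32 -0.05 -0.001 0 0.0174" --pt "0 0.73 0.29 -0.03 -0.0007 0 0.0174" --pt "0 0.74 0.265 -0.03 -0.0007 0 0.0174" --pt "0 0.75 0.24 -0.03 -0.0007 0 0.0174"

```text
time: 8.85
tcp_pos: [0.5379, 0.0995, 0.0614]
ee_rot: [0.003, 0.699, 0.715, 0.003]
force: [1.2, -0.4, -0.5]
grip_width: 0.0097
```

>>> drive_tool --pt "0 0.7 0.2 -0.03 0 0 0.0174" --pt "0 0.5 0.15 0 0 0 0.0174" --pt "0 0.1 0.02 0 0 0 0" --pt "0 0 0 0 0 0 0" --pt "0 0 0 0 0 0 0"

```text
time: 9.35
tcp_pos: [0.5561, 0.1715, 0.0629]
ee_rot: [0.002, 0.722, 0.692, 0.003]
force: [0.1, 0.1, -0.6]
grip_width: 0.0097
```

```bash
python3 plan.py '[[0.5492,0.1775,0.035,88.25,1],[0.5492,0.1775,-0.005,88.25,3]]' 0
```

```text
t 9.35 p [0.5561 0.1715 0.0629] jaw 87.57 tilt 0.47 w 0.0097 F [ 0.1  0.1 -0.6]
[[0, 0.113, -0.148, 0.557, 0.0041, -0.0007, -0.006], [0, 0, 0, 0.267, 0, 0, 0], [0, 0, 0, 0.267, 0, 0, 0], [0, 0, 0, 0.267, 0, 0, 0], [0, 0, 0, 0, 0, 0, 0]]
```

>>> drive_tool --pt "0 0.11 -0.15 0.1 0.0041 -0.0007 -0.006" --pt "0 0 0 0.35 0 0 0" --pt "0 0 0 0.35 0 0 0" --pt "0 0 0 0.05 0 0 0" --pt "0 0 0 0 0 0 0"

```text
time: 9.85
tcp_pos: [0.5461, 0.1727, 0.0187]
ee_rot: [-0.001, 0.719, 0.695, -0.002]
force: [0.1, 0.1, -1.3]
grip_width: 0.0094
```

```bash
python3 plan.py '[[0.5492,0.1775,-0.005,88.25,1]]' 0;  python3 - <<'E'
from h import *
p,d=grab("scene")
a=cv2.resize(p[200:310,305:445],(764,600),interpolation=cv2.INTER_CUBIC)
cv2.imwrite("pics/m4.png",a[:,:,::-1])
E
```

```text
t 9.85 p [0.5461 0.1727 0.0187] jaw 88.09 tilt 0.22 w 0.0094 F [ 0.1  0.1 -1.3]
[[0, 0.099, 0.06, 0.475, -0.0018, 0.0006, -0.0014], [0, 0, 0, 0, 0, 0, 0], [0, 0, 0, 0, 0, 0, 0], [0, 0, 0, 0, 0, 0, 0], [0, 0, 0, 0, 0, 0, 0]]
```

View pics/m4.png

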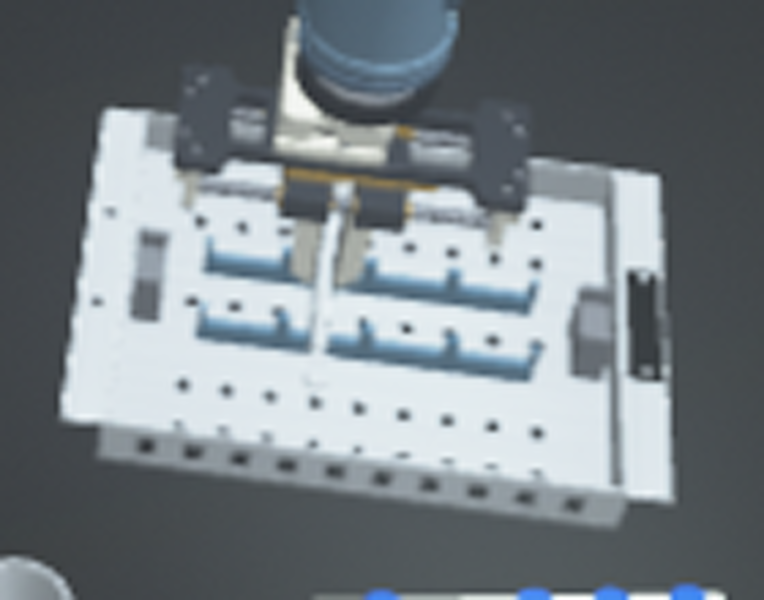

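The spatula at (330,260) hangs over the second slot from the bare-rivet end, which is correct for y. Now I centre it and lower.

>>> drive_tool --pt "0 0.1 0.06 0.05 -0.0018 0 -0.001" --pt "0 0 0 0.2 0 0 0" --pt "0 0 0 0.15 0 0 0" --pt "0 0 0 0.02 0 0 0" --pt "0 0 0 0 0 0 0"

```text
time: 10.4
tcp_pos: [0.5509, 0.1778, -0.0019]
ee_rot: [0.002, 0.718, 0.696, 0.001]
force: [-0.7, -0.4, -1.1]
grip_width: 0.0096
```

```bash
python3 plan.py '[[0.5492,0.1775,-0.006,88.25,1]]' 0
```

```text
t 10.4 p [ 0.5509  0.1778 -0.0019] jaw 88.2 tilt 0.21 w 0.0096 F [-0.7 -0.4 -1.1]
[[0, -0.007, -0.035, 0.081, 0.0018, 0.0004, -0.0005], [0, 0, 0, 0, 0, 0, 0], [0, 0, 0, 0, 0, 0, 0], [0, 0, 0, 0, 0, 0, 0], [0, 0, 0, 0, 0, 0, 0]]
```

>>> drive_tool --pt "0 0 -0.03 0.08 0.0018 0 0" --pt "0 0 0 0 0 0 0" --pt "0.25 0 0 0 0 0 0" --pt "0.25 0 0 0 0 0 0" --pt "0.25 0 0 0 0 0 0"

```text
time: 10.9
tcp_pos: [0.55, 0.178, -0.0056]
ee_rot: [0.001, 0.718, 0.696, 0.0]
force: [0.1, 0.3, 0.4]
grip_width: 0.0227
```

>>> drive_tool --pt "0.25 0 0 -0.2 0 0 0" --pt "0.25 0 0 -0.4 0 0 0" --pt "0.25 0 0 -0.5 0 0 0" --pt "0.25 0 0 -0.2 0 0 0" --pt "0.5 0 0 0 0 0 0"

```text
time: 11.4
tcp_pos: [0.55, 0.178, 0.0636]
ee_rot: [0.001, 0.718, 0.696, 0.0]
force: [-0.9, 0.1, 0.1]
grip_width: 0.0274
```

```bash
python3 plan.py '[[0.4878,-0.1708,0.04,101.8]]' 0.5
```

```text
t 11.4 p [0.55   0.178  0.0636] jaw 88.2 tilt 0.08 w 0.0274 F [-0.9  0.1  0.1]
[[0.5, -0.876, -0.128, 0.059, 0.0001, 0, -0.0148], [0.5, -0.872, -0.154, 0.059, 0.0001, 0, -0.0148], [0.5, -0.867, -0.18, 0.059, 0.0001, 0, -0.0148], [0.5, -0.862, -0.205, 0.059, 0.0001, 0, -0.0148], [0.5, -0.855, -0.231, 0.059, 0.0001, 0, -0.0148]]
[[0.5, -0.848, -0.256, 0.059, 0.0001, 0, -0.0148], [0.5, -0.84, -0.281, 0.059, 0.0001, 0, -0.0148], [0.5, -0.831, -0.306, 0.059, 0.0001, 0, -0.0148], [0.5, 0, 0, 0, 0, 0, 0], [0.5, 0, 0, 0, 0, 0, 0]]
```

Now spatula B (x).

>>> drive_tool --pt "0.5 -0.876 -0.128 0 0 0 -0.0148" --pt "0.5 -0.872 -0.154 0 0 0 -0.0148" --pt "0.5 -0.867 -0.18 0.05 0 0 -0.0148" --pt "0.5 -0.862 -0.205 0.1 0 0 -0.0148" --pt "0.5 -0.855 -0.231 0.1 0 0 -0.0148"

```text
time: 11.9
tcp_pos: [0.5117, -0.0406, 0.0494]
ee_rot: [0.001, 0.659, 0.753, 0.002]
force: [0.1, -0.6, -0.1]
grip_width: 0.0463
```

>>> drive_tool --pt "0.5 -0.848 -0.256 0.05 0 0 -0.0148" --pt "0.5 -0.8 -0.281 0.05 0 0 -0.0148" --pt "0.5 -0.5 -0.25 0.05 0 0 -0.0148" --pt "0.5 0 0 0 0 0 0" --pt "0.5 0 0 0 0 0 0"

```text
time: 12.4
tcp_pos: [0.485, -0.1618, 0.0374]
ee_rot: [-0.001, 0.626, 0.78, 0.001]
force: [0.8, 0.8, -0.2]
grip_width: 0.0465
```

```bash
python3 plan.py '[[0.4878,-0.1708,-0.012,101.8,1]]' 0.5
```

```text
t 12.4 p [ 0.485  -0.1618  0.0374] jaw 102.5 tilt 0.14 w 0.0465 F [ 0.8  0.8 -0.2]
[[0.5, -0.19, 0.015, 0.988, 0.0003, -0.0012, 0.0061], [0.5, 0, 0, 0, 0, 0, 0], [0.5, 0, 0, 0, 0, 0, 0], [0.5, 0, 0, 0, 0, 0, 0], [0.5, 0, 0, 0, 0, 0, 0]]
```

>>> drive_tool --pt "0.5 -0.17 0.015 0.1 0 0 0.006" --pt "0.5 0 0 0.4 0 0 0" --pt "0.5 0 0 0.4 0 0 0" --pt "0.5 0 0 0.1 0 0 0" --pt "0.5 0 0 0 0 0 0"

```text
time: 12.9
tcp_pos: [0.49, -0.1663, -0.0149]
ee_rot: [-0.0, 0.63, 0.777, 0.001]
force: [-0.6, -0.4, -0.1]
grip_width: 0.0463
```

```bash
python3 plan.py '[[0.4878,-0.1708,-0.0235,101.8,1]]' 0.5
```

```text
t 12.9 p [ 0.49   -0.1663 -0.0149] jaw 101.96 tilt 0.17 w 0.0463 F [-0.6 -0.4 -0.1]
[[0.5, -0.079, -0.061, 0.172, 0.0009, -0.0012, 0.0014], [0.5, 0, 0, 0, 0, 0, 0], [0.5, 0, 0, 0, 0, 0, 0], [0.5, 0, 0, 0, 0, 0, 0], [0.5, 0, 0, 0, 0, 0, 0]]
```

>>> drive_tool --pt "0.5 -0.08 -0.06 0.1 0 0 0.001" --pt "0.5 0 0 0.06 0 0 0" --pt "0 0 0 0 0 0 0" --pt "0 0 0 0 0 0 0" --pt "0 0 0 0 0 0 0"

```text
time: 13.4
tcp_pos: [0.4896, -0.171, -0.0215]
ee_rot: [0.001, 0.63, 0.777, 0.002]
force: [-0.4, -0.7, -0.6]
grip_width: 0.0269
```

>>> drive_tool --pt "0 0 0 0 0 0 0" --pt "0 0 0 0 0 0 0" --pt "0 0 0 0 0 0 0" --pt "0 0 0 0 0 0 0" --pt "0 0 0 0 0 0 0"

```text
time: 13.9
tcp_pos: [0.4898, -0.1713, -0.0209]
ee_rot: [0.002, 0.63, 0.777, 0.002]
force: [0.6, -0.8, -0.9]
grip_width: 0.0093
```

>>> drive_tool --pt "0 0 0 -0.3 0 0 0" --pt "0 0 0 -0.6 0 0 0" --pt "0 0 0 -0.6 0 0 0" --pt "0 0 0 -0.1 0 0 0" --pt "0 0 0 0 0 0 0"

```text
time: 14.4
tcp_pos: [0.488, -0.1705, 0.0599]
ee_rot: [-0.0, 0.63, 0.777, 0.001]
force: [0.3, 0.3, -1.7]
grip_width: 0.0097
```

```bash
python3 plan.py '[[0.5516,0.2255,0.055,88.25]]' 0
```

```text
t 14.4 p [ 0.488  -0.1705  0.0599] jaw 101.9 tilt 0.17 w 0.0097 F [ 0.3  0.3 -1.7]
[[0, 0.832, 0.32, 0.013, 0.0001, -0.0001, 0.0132], [0, 0.84, 0.298, 0.013, 0.0001, -0.0001, 0.0132], [0, 0.848, 0.275, 0.013, 0.0001, -0.0001, 0.0132], [0, 0.855, 0.253, 0.013, 0.0001, -0.0001, 0.0132], [0, 0.861, 0.23, 0.012, 0.0001, -0.0001, 0.0132]]
[[0, 0.867, 0.207, 0.012, 0.0001, -0.0001, 0.0132], [0, 0.872, 0.184, 0.012, 0.0001, -0.0001, 0.0132], [0, 0.877, 0.161, 0.011, 0.0001, -0.0001, 0.0132], [0, 0.881, 0.138, 0.011, 0.0001, -0.0001, 0.0132], [0, 0, 0, 0, 0, 0, 0]]
```

>>> drive_tool --pt "0 0.83 0.32 0 0 0 0.0132" --pt "0 0.84 0.3 0 0 0 0.0132" --pt "0 0.85 0.275 0 0 0 0.0132" --pt "0 0.855 0.253 0 0 0 0.0132" --pt "0 0.86 0.23 0 0 0 0.0132"

```text
time: 14.9
tcp_pos: [0.5233, 0.0498, 0.0542]
ee_rot: [-0.002, 0.686, 0.727, -0.001]
force: [0.8, -0.0, -0.1]
grip_width: 0.0095
```

>>> drive_tool --pt "0 0.867 0.207 0 0 0 0.0132" --pt "0 0.872 0.184 0 0 0 0.0132" --pt "0 0.75 0.16 0 0 0 0.0132" --pt "0 0.4 0.1 0 0 0 0.0132" --pt "0 0 0 0 0 0 0"

```text
time: 15.4
tcp_pos: [0.5476, 0.2066, 0.0452]
ee_rot: [-0.006, 0.723, 0.691, -0.005]
force: [0.9, -0.3, -1.1]
grip_width: 0.0098
```

```bash
python3 plan.py '[[0.5535,0.2255,0.02,88.25,1]]' 0
```

```text
t 15.4 p [0.5476 0.2066 0.0452] jaw 87.35 tilt 0.83 w 0.0098 F [ 0.9 -0.3 -1.1]
[[0, 0.382, 0.107, 0.503, -0.0072, -0.0007, -0.0078], [0, 0, 0, 0, 0, 0, 0], [0, 0, 0, 0, 0, 0, 0], [0, 0, 0, 0, 0, 0, 0], [0, 0, 0, 0, 0, 0, 0]]
```

>>> drive_tool --pt "0 0.33 0.1 0 -0.007 0 -0.008" --pt "0 0 0 0.2 0 0 0" --pt "0 0 0 0.25 0 0 0" --pt "0 0 0 0.03 0 0 0" --pt "0 0 0 0 0 0 0"

```text
time: 15.9
tcp_pos: [0.5488, 0.2184, 0.0131]
ee_rot: [-0.003, 0.717, 0.697, -0.005]
force: [-0.3, 0.2, -0.4]
grip_width: 0.0094
```

```bash
python3 plan.py '[[0.5535,0.2255,-0.003,88.25,1]]' 0
```

```text
t 15.9 p [0.5488 0.2184 0.0131] jaw 88.34 tilt 0.65 w 0.0094 F [-0.3  0.2 -0.4]
[[0, 0.145, 0.094, 0.321, -0.0055, 0.0015, 0.0007], [0, 0, 0, 0, 0, 0, 0], [0, 0, 0, 0, 0, 0, 0], [0, 0, 0, 0, 0, 0, 0], [0, 0, 0, 0, 0, 0, 0]]
```

>>> drive_tool --pt "0 0.15 0.09 0 -0.0055 0.0015 0.0007" --pt "0 0 0 0 0 0 0" --pt "0 0 0 0.14 0 0 0" --pt "0 0 0 0.1 0 0 0" --pt "0 0 0 0 0 0 0"

```text
time: 16.4
tcp_pos: [0.5547, 0.2246, 0.0008]
ee_rot: [0.001, 0.719, 0.695, 0.001]
force: [0.3, 0.1, -1.5]
grip_width: 0.0096
```

```bash
python3 plan.py '[[0.5535,0.2255,-0.003,88.25,1]]' 0
```

```text
t 16.4 p [0.5547 0.2246 0.0008] jaw 88.11 tilt 0.12 w 0.0096 F [ 0.3  0.1 -1.5]
[[0, 0.017, -0.025, 0.075, 0.0011, -0.0001, -0.0012], [0, 0, 0, 0, 0, 0, 0], [0, 0, 0, 0, 0, 0, 0], [0, 0, 0, 0, 0, 0, 0], [0, 0, 0, 0, 0, 0, 0]]
```

>>> drive_tool --pt "0 0.017 -0.025 0.07 0.001 0 -0.001" --pt "0 0 0 0 0 0 0" --pt "0.25 0 0 0 0 0 0" --pt "0.25 0 0 0 0 0 0" --pt "0.25 0 0 0 0 0 0"

```text
time: 16.9
tcp_pos: [0.5538, 0.2258, -0.0025]
ee_rot: [0.0, 0.718, 0.696, 0.001]
force: [-0.7, -0.2, -0.6]
grip_width: 0.0223
```

>>> drive_tool --pt "0.25 0 0 -0.2 0 0 0" --pt "0.25 0 0 -0.4 0 0 0" --pt "0.25 0 0 -0.5 0 0 0" --pt "0.25 0 0 -0.2 0 0 0" --pt "0.5 0 0 0 0 0 0"

```text
time: 17.4
tcp_pos: [0.5535, 0.2258, 0.0663]
ee_rot: [0.0, 0.718, 0.696, 0.0]
force: [-0.1, -0.2, -0.8]
grip_width: 0.0278
```

```bash
python3 plan.py '[[0.4846,-0.3289,0.04,94.3]]' 0.5
```

```text
t 17.4 p [0.5535 0.2258 0.0663] jaw 88.25 tilt 0.04 w 0.0278 F [-0.1 -0.2 -0.8]
[[0.5, -0.856, -0.08, 0.04, 0, -0, -0.0041], [0.5, -0.856, -0.087, 0.04, 0, -0, -0.0041], [0.5, -0.855, -0.094, 0.04, 0, -0, -0.0041], [0.5, -0.854, -0.101, 0.04, 0, -0, -0.0041], [0.5, -0.853, -0.108, 0.04, 0, -0, -0.0041]]
[[0.5, -0.852, -0.115, 0.04, 0, -0, -0.0041], [0.5, -0.851, -0.122, 0.04, 0, -0, -0.0041], [0.5, -0.85, -0.128, 0.04, 0, -0, -0.0041], [0.5, -0.849, -0.135, 0.04, 0, -0, -0.0041], [0.5, -0.848, -0.142, 0.04, 0, -0, -0.0041]]
[[0.5, -0.847, -0.149, 0.04, 0, -0, -0.0041], [0.5, -0.846, -0.156, 0.04, 0, -0, -0.0041], [0.5, -0.844, -0.163, 0.04, 0, -0, -0.0041], [0.5, 0, 0, 0, 0, 0, 0], [0.5, 0, 0, 0, 0, 0, 0]]
```

>>> drive_tool --pt "0.5 -0.856 -0.08 0 0 0 -0.004" --pt "0.5 -0.856 -0.087 0 0 0 -0.004" --pt "0.5 -0.855 -0.094 0 0 0 -0.004" --pt "0.5 -0.854 -0.101 0 0 0 -0.004" --pt "0.5 -0.853 -0.108 0 0 0 -0.004"

```text
time: 17.9
tcp_pos: [0.5262, 0.012, 0.0636]
ee_rot: [-0.0, 0.7, 0.715, 0.001]
force: [0.7, -0.8, 0.4]
grip_width: 0.0466
```

>>> drive_tool --pt "0.5 -0.852 -0.115 0 0 0 -0.004" --pt "0.5 -0.851 -0.122 0 0 0 -0.004" --pt "0.5 -0.85 -0.13 0.05 0 0 -0.004" --pt "0.5 -0.85 -0.135 0.05 0 0 -0.004" --pt "0.5 -0.85 -0.142 0.05 0 0 -0.004"

```text
time: 18.4
tcp_pos: [0.4978, -0.2092, 0.0521]
ee_rot: [-0.002, 0.684, 0.729, 0.001]
force: [0.6, 0.3, 0.4]
grip_width: 0.0465
```

```bash
python3 plan.py '[[0.4846,-0.3289,0.03,94.3]]' 0.5
```

```text
t 18.4 p [ 0.4978 -0.2092  0.0521] jaw 93.63 tilt 0.27 w 0.0465 F [0.6 0.3 0.4]
[[0.5, -0.791, -0.138, 0.144, -0.0002, -0.0007, -0.002], [0.5, -0.79, -0.141, 0.145, -0.0002, -0.0007, -0.002], [0.5, -0.79, -0.144, 0.146, -0.0002, -0.0007, -0.002], [0.5, 0, 0, 0, 0, 0, 0], [0.5, 0, 0, 0, 0, 0, 0]]
```

>>> drive_tool --pt "0.5 -0.79 -0.138 0.1 0 0 -0.002" --pt "0.5 -0.7 -0.14 0.1 0 0 -0.002" --pt "0.5 -0.45 -0.1 0.1 0 0 -0.002" --pt "0.5 -0.05 0 0 0 0 0" --pt "0.5 0 0 0 0 0 0"

```text
time: 18.9
tcp_pos: [0.4811, -0.3186, 0.0316]
ee_rot: [-0.004, 0.683, 0.731, 0.001]
force: [0.2, -0.1, -0.4]
grip_width: 0.0466
```

```bash
python3 plan.py '[[0.4846,-0.3289,-0.0225,94.3,1]]' 0.5
```

```text
t 18.9 p [ 0.4811 -0.3186  0.0316] jaw 93.88 tilt 0.46 w 0.0466 F [ 0.2 -0.1 -0.4]
[[0.5, -0.217, 0.06, 1.081, -0.0022, -0.0034, -0.0037], [0.5, 0, 0, 0, 0, 0, 0], [0.5, 0, 0, 0, 0, 0, 0], [0.5, 0, 0, 0, 0, 0, 0], [0.5, 0, 0, 0, 0, 0, 0]]
```

>>> drive_tool --pt "0.5 -0.2 0.06 0.1 -0.002 -0.0034 -0.0037" --pt "0.5 0 0 0.4 0 0 0" --pt "0.5 0 0 0.4 0 0 0" --pt "0.5 0 0 0.05 0 0 0" --pt "0.5 0 0 0 0 0 0"

```text
time: 19.4
tcp_pos: [0.4876, -0.3246, -0.0172]
ee_rot: [0.001, 0.677, 0.736, 0.0]
force: [0.4, -0.2, 1.4]
grip_width: 0.0462
```

```bash
python3 plan.py '[[0.4846,-0.3289,-0.0225,94.3,1]]' 0.5
```

```text
t 19.4 p [ 0.4876 -0.3246 -0.0172] jaw 94.73 tilt 0.11 w 0.0462 F [ 0.4 -0.2  1.4]
[[0.5, -0.08, -0.066, 0.106, 0.0007, 0.0006, 0.0038], [0.5, 0, 0, 0, 0, 0, 0], [0.5, 0, 0, 0, 0, 0, 0], [0.5, 0, 0, 0, 0, 0, 0], [0.5, 0, 0, 0, 0, 0, 0]]
```

>>> drive_tool --pt "0.5 -0.08 -0.06 0.09 0.0007 0.0006 0.0038" --pt "0 0 0 0 0 0 0" --pt "0 0 0 0 0 0 0" --pt "0 0 0 0 0 0 0" --pt "0 0 0 0 0 0 0"

```text
time: 19.9
tcp_pos: [0.4867, -0.3296, -0.0191]
ee_rot: [0.002, 0.68, 0.734, -0.0]
force: [-0.8, -1.0, -0.9]
grip_width: 0.0189
```

>>> drive_tool --pt "0 0 0 0 0 0 0" --pt "0 0 0 0 0 0 0" --pt "0 0 0 0 0 0 0" --pt "0 0 0 0 0 0 0" --pt "0 0 0 0 0 0 0" --force 30

```text
time: 20.4
tcp_pos: [0.4867, -0.3298, -0.0187]
ee_rot: [0.002, 0.68, 0.733, 0.0]
force: [1.0, 0.0, 0.1]
grip_width: 0.0091
```

>>> drive_tool --pt "0 0 0 -0.3 0 0 0" --pt "0 0 0 -0.6 0 0 0" --pt "0 0 0 -0.6 0 0 0" --pt "0 0 0 -0.1 0 0 0" --pt "0 0 0 0 0 0 0"

```text
time: 20.9
tcp_pos: [0.4852, -0.3284, 0.0616]
ee_rot: [0.0, 0.68, 0.733, 0.0]
force: [0.2, -0.2, -1.1]
grip_width: 0.009
```

```bash
python3 plan.py '[[0.5487,0.1295,0.06,88.25]]' 0
```

```text
t 20.9 p [ 0.4852 -0.3284  0.0616] jaw 94.36 tilt 0.02 w 0.009 F [ 0.2 -0.2 -1.1]
[[0, 0.821, 0.178, 0.003, 0, 0, 0.0048], [0, 0.823, 0.17, 0.003, 0, 0, 0.0048], [0, 0.825, 0.162, 0.003, 0, 0, 0.0048], [0, 0.826, 0.154, 0.003, 0, 0, 0.0048], [0, 0.828, 0.146, 0.003, 0, 0, 0.0048]]
[[0, 0.829, 0.138, 0.003, 0, 0, 0.0048], [0, 0.83, 0.13, 0.003, 0, 0, 0.0048], [0, 0.832, 0.122, 0.003, 0, 0, 0.0048], [0, 0.833, 0.114, 0.003, 0, 0, 0.0048], [0, 0.834, 0.106, 0.003, 0, 0, 0.0048]]
[[0, 0.835, 0.098, 0.003, 0, 0, 0.0048], [0, 0, 0, 0, 0, 0, 0], [0, 0, 0, 0, 0, 0, 0], [0, 0, 0, 0, 0, 0, 0], [0, 0, 0, 0, 0, 0, 0]]
```

>>> drive_tool --pt "0 0.6 0.13 -0.05 0 0 0.0048" --pt "0 0.8 0.17 -0.02 0 0 0.0048" --pt "0 0.82 0.16 0 0 0 0.0048" --pt "0 0.82 0.154 0 0 0 0.0048" --pt "0 0.82 0.146 0 0 0 0.0048"

```text
time: 21.4
tcp_pos: [0.5105, -0.1325, 0.058]
ee_rot: [-0.002, 0.701, 0.713, -0.001]
force: [0.6, -0.1, -0.3]
grip_width: 0.0088
```

>>> drive_tool --pt "0 0.83 0.138 0 0 0 0.0048" --pt "0 0.83 0.13 0 0 0 0.0048" --pt "0 0.83 0.122 0 0 0 0.0048" --pt "0 0.83 0.114 0 0 0 0.0048" --pt "0 0.75 0.1 0 0 0 0.0048"

```text
time: 21.9
tcp_pos: [0.5365, 0.0806, 0.0501]
ee_rot: [-0.007, 0.719, 0.695, -0.004]
force: [0.6, -1.0, -0.9]
grip_width: 0.0089
```

```bash
python3 plan.py '[[0.551,0.1295,0.05,88.25]]' 0
```

```text
t 21.9 p [0.5365 0.0806 0.0501] jaw 87.99 tilt 0.95 w 0.0089 F [ 0.6 -1.  -0.9]
[[0, 0.494, 0.128, 0, -0.004, -0.0009, -0.0011], [0, 0.494, 0.129, 0, -0.004, -0.0009, -0.0011], [0, 0, 0, 0, 0, 0, 0], [0, 0, 0, 0, 0, 0, 0], [0, 0, 0, 0, 0, 0, 0]]
```

>>> drive_tool --pt "0 0.45 0.12 0 -0.004 -0.001 -0.001" --pt "0 0.38 0.1 0 -0.004 -0.001 -0.001" --pt "0 0.02 0 0 0 0 0" --pt "0 0 0 0 0 0 0" --pt "0 0 0 0 0 0 0"

```text
time: 22.4
tcp_pos: [0.5439, 0.1293, 0.0422]
ee_rot: [-0.004, 0.715, 0.699, -0.004]
force: [0.6, -0.5, -0.6]
grip_width: 0.0094
```

```bash
python3 plan.py '[[0.551,0.1295,0.01,88.25,1]]' 0
```

```text
t 22.4 p [0.5439 0.1293 0.0422] jaw 88.64 tilt 0.65 w 0.0094 F [ 0.6 -0.5 -0.6]
[[0, 0.008, 0.15, 0.642, -0.0056, 0.0003, 0.0034], [0, 0, 0, 0, 0, 0, 0], [0, 0, 0, 0, 0, 0, 0], [0, 0, 0, 0, 0, 0, 0], [0, 0, 0, 0, 0, 0, 0]]
```

>>> drive_tool --pt "0 0 0.15 0 -0.0056 0 0.0034" --pt "0 0 0 0.2 0 0 0" --pt "0 0 0 0.3 0 0 0" --pt "0 0 0 0.04 0 0 0" --pt "0 0 0 0 0 0 0"

```text
time: 22.9
tcp_pos: [0.5522, 0.1247, 0.0127]
ee_rot: [0.001, 0.72, 0.694, -0.0]
force: [0.3, 0.4, -1.0]
grip_width: 0.0088
```

```bash
python3 plan.py '[[0.551,0.1295,-0.001,88.25,1]]' 0
```

```text
t 22.9 p [0.5522 0.1247 0.0127] jaw 87.87 tilt 0.07 w 0.0088 F [ 0.3  0.4 -1. ]
[[0, 0.096, -0.027, 0.275, 0.0002, 0.0006, -0.0033], [0, 0, 0, 0, 0, 0, 0], [0, 0, 0, 0, 0, 0, 0], [0, 0, 0, 0, 0, 0, 0], [0, 0, 0, 0, 0, 0, 0]]
```

>>> drive_tool --pt "0 0.096 -0.02 0 0 0.0006 -0.0033" --pt "0 0 0 0.1 0 0 0" --pt "0 0 0 0.1 0 0 0" --pt "0 0 0 0.02 0 0 0" --pt "0 0 0 0 0 0 0"

```text
time: 23.4
tcp_pos: [0.5521, 0.1296, 0.002]
ee_rot: [0.001, 0.718, 0.696, 0.001]
force: [0.5, 0.1, -0.5]
grip_width: 0.009
```

```bash
python3 plan.py '[[0.551,0.1295,-0.001,88.25,1]]' 0
```

```text
t 23.4 p [0.5521 0.1296 0.002 ] jaw 88.26 tilt 0.13 w 0.009 F [ 0.5  0.1 -0.5]
[[0, -0.003, -0.022, 0.059, 0.0011, -0.0001, 0.0001], [0, 0, 0, 0, 0, 0, 0], [0, 0, 0, 0, 0, 0, 0], [0, 0, 0, 0, 0, 0, 0], [0, 0, 0, 0, 0, 0, 0]]
```

>>> drive_tool --pt "0 0 -0.02 0.05 0.001 0 0" --pt "0 0 0 0 0 0 0" --pt "0.25 0 0 0 0 0 0" --pt "0.25 0 0 0 0 0 0" --pt "0.25 0 0 0 0 0 0"

```text
time: 23.9
tcp_pos: [0.5517, 0.1298, -0.0001]
ee_rot: [0.0, 0.718, 0.696, 0.001]
force: [-0.4, 0.0, 0.1]
grip_width: 0.0227
```

>>> drive_tool --pt "0.25 0 0 -0.2 0 0 0" --pt "0.25 0 0 -0.4 0 0 0" --pt "0.25 0 0 -0.5 0 0 0" --pt "0.25 0 0 -0.2 0 0 0" --pt "0.5 0 0 0 0 0 0"

```text
time: 24.4
tcp_pos: [0.5515, 0.1297, 0.0689]
ee_rot: [0.0, 0.718, 0.696, 0.001]
force: [0.0, 0.7, -0.3]
grip_width: 0.0274
```

```bash
python3 plan.py '[[0.4828,-0.4201,0.04,101.5]]' 0.5
```

```text
t 24.4 p [0.5515 0.1297 0.0689] jaw 88.27 tilt 0.08 w 0.0274 F [ 0.   0.7 -0.3]
[[0.5, -0.849, -0.08, 0.044, 0.0001, -0, -0.0089], [0.5, -0.847, -0.095, 0.044, 0.0001, -0, -0.0089], [0.5, -0.845, -0.11, 0.044, 0.0001, -0, -0.0089], [0.5, -0.843, -0.125, 0.044, 0.0001, -0, -0.0089], [0.5, -0.841, -0.14, 0.044, 0.0001, -0, -0.0089]]
[[0.5, -0.838, -0.155, 0.044, 0.0001, -0, -0.0089], [0.5, -0.835, -0.17, 0.044, 0.0001, -0, -0.0089], [0.5, -0.832, -0.185, 0.044, 0.0001, -0, -0.0089], [0.5, -0.829, -0.2, 0.044, 0.0001, -0, -0.0089], [0.5, -0.825, -0.214, 0.044, 0.0001, -0, -0.0089]]
[[0.5, -0.821, -0.229, 0.044, 0.0001, -0, -0.0089], [0.5, -0.817, -0.243, 0.044, 0.0001, -0, -0.0089], [0.5, -0.812, -0.258, 0.044, 0.0001, -0, -0.0089], [0.5, 0, 0, 0, 0, 0, 0], [0.5, 0, 0, 0, 0, 0, 0]]
```

>>> drive_tool --pt "0.5 -0.849 -0.08 0 0 0 -0.009" --pt "0.5 -0.847 -0.095 0 0 0 -0.009" --pt "0.5 -0.845 -0.11 0 0 0 -0.009" --pt "0.5 -0.843 -0.125 0 0 0 -0.009" --pt "0.5 -0.841 -0.14 0 0 0 -0.009"

```text
time: 24.9
tcp_pos: [0.5248, -0.082, 0.0664]
ee_rot: [-0.0, 0.681, 0.733, 0.002]
force: [1.2, -0.0, 0.5]
grip_width: 0.0462
```

>>> drive_tool --pt "0.5 -0.84 -0.155 0 0 0 -0.009" --pt "0.5 -0.835 -0.17 0 0 0 -0.009" --pt "0.5 -0.832 -0.185 0.05 0 0 -0.009" --pt "0.5 -0.83 -0.2 0.05 0 0 -0.009" --pt "0.5 -0.82 -0.21 0.05 0 0 -0.009"

```text
time: 25.4
tcp_pos: [0.4979, -0.3011, 0.0543]
ee_rot: [-0.002, 0.646, 0.764, 0.002]
force: [0.3, 0.4, 0.4]
grip_width: 0.0466
```

```bash
python3 plan.py '[[0.4828,-0.4201,0.03,101.5]]' 0.5
```

```text
t 25.4 p [ 0.4979 -0.3011  0.0543] jaw 99.59 tilt 0.31 w 0.0466 F [0.3 0.4 0.4]
[[0.5, -0.766, -0.232, 0.158, -0.0001, -0.0009, -0.0056], [0.5, -0.763, -0.24, 0.159, -0.0001, -0.0009, -0.0056], [0.5, -0.76, -0.249, 0.161, -0.0001, -0.0009, -0.0056], [0.5, 0, 0, 0, 0, 0, 0], [0.5, 0, 0, 0, 0, 0, 0]]
```

>>> drive_tool --pt "0.5 -0.766 -0.23 0.1 0 0 -0.0056" --pt "0.5 -0.7 -0.22 0.1 0 0 -0.0056" --pt "0.5 -0.5 -0.14 0.1 0 0 -0.0056" --pt "0.5 -0.05 0 0 0 0 0" --pt "0.5 0 0 0 0 0 0"

```text
time: 25.9
tcp_pos: [0.4818, -0.4143, 0.0324]
ee_rot: [-0.005, 0.635, 0.773, 0.002]
force: [0.0, 0.5, -0.4]
grip_width: 0.0465
```

```bash
python3 plan.py '[[0.4828,-0.4201,-0.0235,101.5,1]]' 0.5
```

```text
t 25.9 p [ 0.4818 -0.4143  0.0324] jaw 101.17 tilt 0.56 w 0.0465 F [ 0.   0.5 -0.4]
[[0.5, -0.127, 0.001, 1.118, -0.0016, -0.0046, -0.0029], [0.5, 0, 0, 0, 0, 0, 0], [0.5, 0, 0, 0, 0, 0, 0], [0.5, 0, 0, 0, 0, 0, 0], [0.5, 0, 0, 0, 0, 0, 0]]
```

>>> drive_tool --pt "0.5 -0.12 0 0.1 -0.0016 -0.0046 -0.0029" --pt "0.5 0 0 0.4 0 0 0" --pt "0.5 0 0 0.4 0 0 0" --pt "0.5 0 0 0.05 0 0 0" --pt "0.5 0 0 0 0 0 0"

```text
time: 26.4
tcp_pos: [0.4849, -0.4147, -0.0166]
ee_rot: [0.0, 0.63, 0.776, 0.0]
force: [-0.3, 0.1, 1.1]
grip_width: 0.0463
```

```bash
python3 plan.py '[[0.4828,-0.4201,-0.0235,101.5,1]]' 0.5
```

```text
t 26.4 p [ 0.4849 -0.4147 -0.0166] jaw 101.87 tilt 0.04 w 0.0463 F [-0.3  0.1  1.1]
[[0.5, -0.097, -0.063, 0.138, 0.0004, 0.0001, 0.0032], [0.5, 0, 0, 0, 0, 0, 0], [0.5, 0, 0, 0, 0, 0, 0], [0.5, 0, 0, 0, 0, 0, 0], [0.5, 0, 0, 0, 0, 0, 0]]
```

>>> drive_tool --pt "0.5 -0.1 -0.06 0.08 0 0 0.003" --pt "0.5 0 0 0.06 0 0 0" --pt "0 0 0 0 0 0 0" --pt "0 0 0 0 0 0 0" --pt "0 0 0 0 0 0 0"

```text
time: 26.9
tcp_pos: [0.4847, -0.421, -0.0209]
ee_rot: [0.003, 0.632, 0.775, -0.0]
force: [-0.1, 1.4, -0.1]
grip_width: 0.0273
```

>>> drive_tool --pt "0 0 0 0 0 0 0" --pt "0 0 0 0 0 0 0" --pt "0 0 0 0 0 0 0" --pt "0 0 0 0 0 0 0" --pt "0 0 0 0 0 0 0"

```text
time: 27.4
tcp_pos: [0.4848, -0.4214, -0.0204]
ee_rot: [0.003, 0.632, 0.775, -0.0]
force: [-0.2, -0.1, 0.0]
grip_width: 0.0092
```

>>> drive_tool --pt "0 0 0 -0.3 0 0 0" --pt "0 0 0 -0.6 0 0 0" --pt "0 0 0 -0.6 0 0 0" --pt "0 0 0 -0.1 0 0 0" --pt "0 0 0 0 0 0 0"

```text
time: 27.9
tcp_pos: [0.4841, -0.4205, 0.0641]
ee_rot: [0.002, 0.632, 0.775, -0.0]
force: [-1.2, -0.1, -0.5]
grip_width: 0.0094
```

```bash
python3 plan.py '[[0.5531,0.2735,0.06,88.25]]' 0
```

```text
t 27.9 p [ 0.4841 -0.4205  0.0641] jaw 101.59 tilt 0.26 w 0.0094 F [-1.2 -0.1 -0.5]
[[0, 0.833, 0.259, 0.003, 0.0001, 0.0001, 0.0073], [0, 0.836, 0.247, 0.003, 0.0001, 0.0001, 0.0073], [0, 0.84, 0.234, 0.003, 0.0001, 0.0001, 0.0073], [0, 0.843, 0.222, 0.003, 0.0001, 0.0001, 0.0073], [0, 0.846, 0.21, 0.003, 0.0001, 0.0001, 0.0073]]
[[0, 0.849, 0.198, 0.003, 0.0001, 0.0001, 0.0073], [0, 0.852, 0.185, 0.004, 0.0001, 0.0001, 0.0073], [0, 0.855, 0.173, 0.004, 0.0001, 0.0001, 0.0073], [0, 0.857, 0.16, 0.004, 0.0001, 0.0001, 0.0073], [0, 0.859, 0.148, 0.004, 0.0001, 0.0001, 0.0073]]
[[0, 0.861, 0.135, 0.004, 0.0001, 0.0001, 0.0073], [0, 0.863, 0.123, 0.004, 0.0001, 0.0001, 0.0073], [0, 0.865, 0.11, 0.004, 0.0001, 0.0001, 0.0073], [0, 0.866, 0.098, 0.005, 0.0001, 0.0001, 0.0073], [0, 0.868, 0.085, 0.005, 0.0001, 0.0001, 0.0073]]
[[0, 0.869, 0.072, 0.005, 0.0001, 0.0001, 0.0073], [0, 0, 0, 0, 0, 0, 0], [0, 0, 0, 0, 0, 0, 0], [0, 0, 0, 0, 0, 0, 0], [0, 0, 0, 0, 0, 0, 0]]
```

>>> drive_tool --pt "0 0.833 0.26 -0.05 0 0 0.0073" --pt "0 0.836 0.247 -0.02 0 0 0.0073" --pt "0 0.84 0.234 0 0 0 0.0073" --pt "0 0.843 0.222 0 0 0 0.0073" --pt "0 0.846 0.21 0 0 0 0.0073"

```text
time: 28.4
tcp_pos: [0.5042, -0.2027, 0.0623]
ee_rot: [0.002, 0.665, 0.747, -0.001]
force: [0.6, -0.2, -0.7]
grip_width: 0.0095
```

>>> drive_tool --pt "0 0.85 0.198 0 0 0 0.0073" --pt "0 0.852 0.185 0 0 0 0.0073" --pt "0 0.855 0.173 0 0 0 0.0073" --pt "0 0.857 0.16 0 0 0 0.0073" --pt "0 0.86 0.148 0 0 0 0.0073"

```text
time: 28.9
tcp_pos: [0.5245, 0.024, 0.0565]
ee_rot: [-0.002, 0.693, 0.721, -0.002]
force: [0.5, 0.4, 0.0]
grip_width: 0.0095
```

>>> drive_tool --pt "0 0.86 0.135 -0.1 0 0 0.006" --pt "0 0.86 0.123 -0.1 0 0 0.006" --pt "0 0.86 0.11 -0.05 0 0 0.005" --pt "0 0.8 0.1 0 0 0 0.005" --pt "0 0.5 0.05 0 0 0 0.005"

```text
time: 29.4
tcp_pos: [0.5424, 0.229, 0.0633]
ee_rot: [-0.005, 0.713, 0.702, -0.006]
force: [0.8, -0.8, 0.4]
grip_width: 0.0094
```

```bash
python3 plan.py '[[0.5551,0.2735,0.05,88.25]]' 0
```

```text
t 29.4 p [0.5424 0.229  0.0633] jaw 89.11 tilt 0.87 w 0.0094 F [ 0.8 -0.8  0.4]
[[0, 0.447, 0.122, 0.131, -0.0038, 0.0002, 0.0037], [0, 0.448, 0.117, 0.132, -0.0038, 0.0002, 0.0037], [0, 0, 0, 0, 0, 0, 0], [0, 0, 0, 0, 0, 0, 0], [0, 0, 0, 0, 0, 0, 0]]
```

>>> drive_tool --pt "0 0.44 0.13 0.1 -0.004 0 0.0037" --pt "0 0.36 0.13 0.13 -0.004 0 0.0037" --pt "0 0.02 0 0.1 0 0 0" --pt "0 0 0 0 0 0 0" --pt "0 0 0 0 0 0 0"

```text
time: 29.9
tcp_pos: [0.5517, 0.2745, 0.0401]
ee_rot: [-0.002, 0.716, 0.698, -0.004]
force: [0.3, -0.3, 0.2]
grip_width: 0.0094
```

```bash
python3 plan.py '[[0.5551,0.2735,0.01,88.25,1]]' 0
```

```text
t 29.9 p [0.5517 0.2745 0.0401] jaw 88.59 tilt 0.45 w 0.0094 F [ 0.3 -0.3  0.2]
[[0, -0.016, 0.072, 0.601, -0.0036, 0.0015, 0.003], [0, 0, 0, 0, 0, 0, 0], [0, 0, 0, 0, 0, 0, 0], [0, 0, 0, 0, 0, 0, 0], [0, 0, 0, 0, 0, 0, 0]]
```

>>> drive_tool --pt "0 -0.01 0.07 0 -0.0036 0.0015 0.003" --pt "0 0 0 0.2 0 0 0" --pt "0 0 0 0.3 0 0 0" --pt "0 0 0 0.04 0 0 0" --pt "0 0 0 0 0 0 0"

```text
time: 30.4
tcp_pos: [0.5562, 0.2698, 0.0122]
ee_rot: [0.001, 0.72, 0.694, 0.0]
force: [0.0, -0.7, 0.0]
grip_width: 0.0094
```

```bash
python3 plan.py '[[0.5551,0.2735,-0.0025,88.25,1]]' 0
```

```text
t 30.4 p [0.5562 0.2698 0.0122] jaw 87.95 tilt 0.07 w 0.0094 F [ 0.  -0.7  0. ]
[[0, 0.073, -0.025, 0.294, 0.0006, 0.0001, -0.0027], [0, 0, 0, 0, 0, 0, 0], [0, 0, 0, 0, 0, 0, 0], [0, 0, 0, 0, 0, 0, 0], [0, 0, 0, 0, 0, 0, 0]]
```

>>> drive_tool --pt "0 0.073 -0.02 0 0 0 -0.0027" --pt "0 0 0 0.12 0 0 0" --pt "0 0 0 0.1 0 0 0" --pt "0 0 0 0.02 0 0 0" --pt "0 0 0 0 0 0 0"

```text
time: 30.9
tcp_pos: [0.5562, 0.2738, 0.0005]
ee_rot: [0.001, 0.718, 0.696, 0.001]
force: [0.4, 0.1, -0.8]
grip_width: 0.0094
```

```bash
python3 plan.py '[[0.5551,0.2735,-0.0025,88.25,1]]' 0
```

```text
t 30.9 p [5.562e-01 2.738e-01 5.000e-04] jaw 88.26 tilt 0.19 w 0.0094 F [ 0.4  0.1 -0.8]
[[0, -0.007, -0.022, 0.061, 0.0017, -0.0002, 0.0001], [0, 0, 0, 0, 0, 0, 0], [0, 0, 0, 0, 0, 0, 0], [0, 0, 0, 0, 0, 0, 0], [0, 0, 0, 0, 0, 0, 0]]
```

>>> drive_tool --pt "0 0 -0.02 0.05 0.001 0 0" --pt "0 0 0 0 0 0 0" --pt "0.25 0 0 0 0 0 0" --pt "0.25 0 0 0 0 0 0" --pt "0.25 0 0 0 0 0 0"

```text
time: 31.4
tcp_pos: [0.5556, 0.2741, -0.0016]
ee_rot: [0.001, 0.718, 0.696, 0.001]
force: [0.3, -0.9, 0.2]
grip_width: 0.0228
```

>>> drive_tool --pt "0.25 0 0 -0.2 0 0 0" --pt "0.25 0 0 -0.4 0 0 0" --pt "0.25 0 0 -0.5 0 0 0" --pt "0.25 0 0 -0.3 0 0 0" --pt "0.5 0 0 0 0 0 0"

```text
time: 31.9
tcp_pos: [0.5557, 0.274, 0.0733]
ee_rot: [0.001, 0.718, 0.696, 0.001]
force: [0.1, 0.5, -0.0]
grip_width: 0.0276
```

```bash
python3 plan.py '[[0.60,-0.23,0.08,2.3]]' 0.5
```

```text
t 31.9 p [0.5557 0.274  0.0733] jaw 88.27 tilt 0.16 w 0.0276 F [ 0.1  0.5 -0. ]
[[0.5, -0.837, 0.099, -0.012, 0.0001, -0.0001, 0.0625], [0.5, -0.818, 0.203, -0.011, 0.0001, -0.0001, 0.0625], [0.5, -0.787, 0.303, -0.011, 0.0001, -0.0001, 0.0625], [0.5, -0.743, 0.399, -0.011, 0.0001, -0.0001, 0.0625], [0.5, -0.687, 0.489, -0.011, 0.0001, -0.0001, 0.0625]]
[[0.5, -0.621, 0.571, -0.011, 0.0001, -0.0001, 0.0625], [0.5, -0.545, 0.644, -0.011, 0.0001, -0.0001, 0.0625], [0.5, -0.46, 0.707, -0.011, 0.0001, -0.0001, 0.0625], [0.5, -0.369, 0.758, -0.011, 0.0001, -0.0001, 0.0625], [0.5, -0.271, 0.798, -0.011, 0.0001, -0.0001, 0.0625]]
[[0.5, -0.17, 0.826, -0.011, 0.0001, -0.0001, 0.0625], [0.5, -0.065, 0.841, -0.011, 0.0001, -0.0001, 0.0625], [0.5, 0, 0, 0, 0, 0, 0], [0.5, 0, 0, 0, 0, 0, 0], [0.5, 0, 0, 0, 0, 0, 0]]
```

>>> drive_tool --pt "0.5 -0.837 0.099 -0.05 0 0 0.0625" --pt "0.5 -0.818 0.203 -0.03 0 0 0.0625" --pt "0.5 -0.787 0.303 -0.02 0 0 0.0625" --pt "0.5 -0.743 0.4 -0.02 0 0 0.0625" --pt "0.5 -0.687 0.489 -0.02 0 0 0.0625"

```text
time: 32.4
tcp_pos: [0.5729, 0.0639, 0.0802]
ee_rot: [-0.0, 0.9, 0.437, 0.003]
force: [0.8, -0.3, 0.4]
grip_width: 0.0465
```

>>> drive_tool --pt "0.5 -0.62 0.57 -0.02 0 0 0.0625" --pt "0.5 -0.545 0.644 -0.02 0 0 0.0625" --pt "0.5 -0.46 0.707 -0.02 0 0 0.0625" --pt "0.5 -0.37 0.758 -0.02 0 0 0.0625" --pt "0.5 -0.27 0.5 -0.02 0 0 0.0625"

```text
time: 32.9
tcp_pos: [0.5797, -0.1423, 0.083]
ee_rot: [-0.001, 0.992, 0.125, 0.002]
force: [0.6, 1.1, -0.1]
grip_width: 0.0466
```

```bash
python3 - <<'E'
from h import *
p,d=grab("top"); q,e=grab("scene"); np.savez("top1.npz",p=p,d=d)
a=cv2.resize(p[120:225,92:242],(600,420),interpolation=cv2.INTER_CUBIC)
cv2.imwrite("pics/m5.png",a[:,:,::-1])
E
python3 plan.py '[[0.646,-0.2385,0.05,2.3]]' 0.5
```

```text
t 33.0 p [ 0.5793 -0.1434  0.083 ] jaw 14.32 tilt 0.28 w 0.0464 F [0.6 0.1 0.3]
[[0.5, 0.273, 0.725, 0.22, -0.0003, -0.0007, 0.035], [0.5, 0.323, 0.704, 0.22, -0.0003, -0.0007, 0.035], [0.5, 0.372, 0.679, 0.22, -0.0003, -0.0007, 0.035], [0.5, 0, 0, 0, 0, 0, 0], [0.5, 0, 0, 0, 0, 0, 0]]
```

View pics/m5.png

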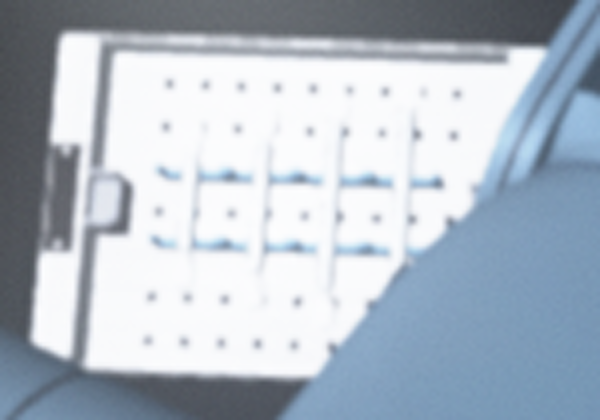

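All four lie in their slots: w at x≈194, x at 265, y at 335 and z at 410, with the teeth midpoints at 196, 264, 335 and 405. The longest may be a few mm off centre, so I'll measure it once the arm is clear. Now I move over the bar.

>>> drive_tool --pt "0.5 0.27 0.7 0.2 0 0 0.035" --pt "0.5 0.32 0.65 0.2 0 0 0.035" --pt "0.5 0.35 0.4 0.2 0 0 0.035" --pt "0.5 0 0 0 0 0 0" --pt "0.5 0 0 0 0 0 0"

```text
time: 33.5
tcp_pos: [0.6422, -0.2192, 0.0497]
ee_rot: [-0.003, 1.0, 0.02, 0.0]
force: [0.3, 0.1, -0.4]
grip_width: 0.0465
```

```bash
python3 - <<'E'
from h import *
np.set_printoptions(precision=4,suppress=True)
z=np.load("top0.npz")["p"].astype(float)
m=(z[...,2]-z[...,0]>20); m[:125]=0;m[150:]=0;m[:,:300]=0;m[:,360:]=0
v,u=np.nonzero(m); print("block px",u.mean(),v.mean(),len(u),u.min(),u.max(),v.min(),v.max()); print(plane("top",u.mean(),v.mean(),.028))
p,d=grab("top"); np.savez("top2.npz",p=p,d=d)
T=np.array([.5509,.2015]); a=np.radians(-1.75); X=np.array([np.cos(a),np.sin(a)]); Y=np.array([-np.sin(a),np.cos(a)])
c,R,t,f=cam("top")
def prj(P): x=R@np.array(P)+t; return x[:2]/x[2]*f+[c["cx"],c["cy"]]
# rectified view of tray plane z=.025, 1 px=0.5mm, rows x +120..-120, cols y +120..-120
H=480; W=480
g=np.array([[prj([*(T+X*(120-i*.5)/1e3+Y*(120-j*.5)/1e3),.026]) for j in range(W)] for i in range(H)],np.float32)
im=cv2.remap(p,g,None,cv2.INTER_CUBIC); cv2.imwrite("pics/rect.png",im[:,:,::-1]); np.save("rect.npy",im)
E
python3 plan.py '[[0.646,-0.2385,0.0,2.3,1]]' 0.5
```

```text
block px 328.0 137.87155963302752 109 321 335 134 142
[ 0.6456 -0.238   0.028 ]
t 33.55 p [ 0.642  -0.219   0.0497] jaw 2.29 tilt 0.39 w 0.0465 F [ 0.1 -0.4  0.5]
[[0.5, 0.063, 0.399, 0.991, -0.0033, -0.0004, -0.0001], [0.5, 0, 0, 0, 0, 0, 0], [0.5, 0, 0, 0, 0, 0, 0], [0.5, 0, 0, 0, 0, 0, 0], [0.5, 0, 0, 0, 0, 0, 0]]
```

View pics/rect.png

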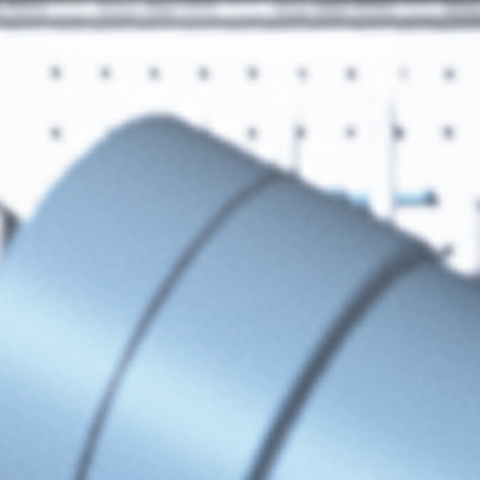

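The arm occludes the tray here, so I'll measure on the earlier top1 frame through gaps in the blue rails.

```bash
cat > rect.py <<'E'
from h import *
def rect(p,cam_n="top",z=.028):
    T=np.array([.5509,.2015]); a=np.radians(-1.75); X=np.array([np.cos(a),np.sin(a)]); Y=np.array([-np.sin(a),np.cos(a)])
    c,R,t,f=cam(cam_n)
    i,j=np.mgrid[0:480,0:480]; P=T+X*((120-i*.5)/1e3)[...,None]+Y*((120-j*.5)/1e3)[...,None]
    Q=np.concatenate([P,np.full((480,480,1),z)],-1)@R.T+t
    g=(Q[...,:2]/Q[...,2:]*f+[c["cx"],c["cy"]]).astype(np.float32)
    return cv2.remap(p,g,None,cv2.INTER_CUBIC)
E
python3 - <<'E'
from rect import *
z=np.load("top1.npz"); s,_=grab("scene")
a=rect(z["p"]); b=rect(s,"scene")
for nm,im in(("top",a),("scene",b)):
    B=im[...,2].astype(float)-im[...,0]
    for x in (24,-24):
        r=int((120-x)/.5); pr=B[r-10:r+11].max(0)
        pos=[round(120-j*.5) for j in range(480) if pr[j]<20]; 
        # list gap runs
        runs=[];st=None
        for j in range(480):
            if pr[j]<22 and st is None: st=j
            if pr[j]>=22 and st is not None: runs.append((120-st*.5,120-j*.5)); st=None
        print(nm,x,[(q,round((q[0]+q[1])/2,1)) for q in runs])
    lo=np.clip((im.astype(float)-120)*1.9,0,255).astype(np.uint8) if nm=="top" else im
    cv2.imwrite(f"pics/r_{nm}.png",lo[:,:,::-1])
cv2.imwrite("pics/r.png",np.hstack([cv2.imread("pics/r_top.png")[100:420,:400],cv2.imread("pics/r_scene.png")[100:420,40:440]]))
E
```

```text
top 24 [((120.0, 96.0), 108.0), ((78.0, 67.5), 72.8), ((29.5, 19.5), 24.5), ((-18.5, -28.5), -23.5), ((-66.0, -76.0), -71.0)]
top -24 [((120.0, 95.5), 107.8), ((77.0, 67.5), 72.2), ((29.5, 19.0), 24.2), ((-17.5, -28.0), -22.8), ((-66.5, -76.0), -71.2)]
scene 24 [((120.0, 98.0), 109.0), ((76.5, 67.0), 71.8), ((26.5, 21.0), 23.8), ((-21.0, -28.0), -24.5), ((-69.0, -76.0), -72.5)]
scene -24 [((119.0, 116.5), 117.8), ((115.0, 97.0), 106.0), ((75.0, 69.0), 72.0), ((27.0, 19.5), 23.2), ((-20.5, -28.0), -24.2), ((-69.0, -75.5), -72.2)]
```

View pics/r.png

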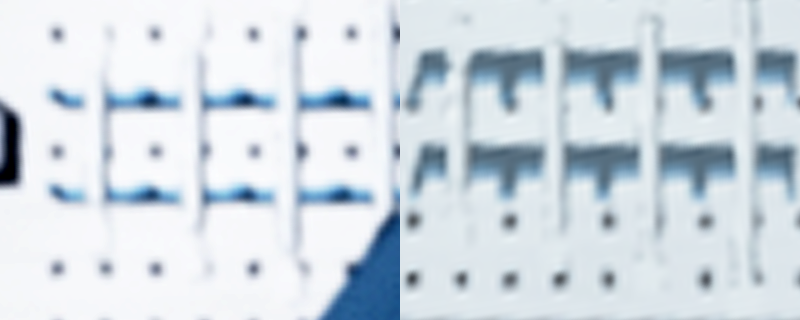

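The rectified views from both cameras put the handles at y = 72, 24, −24 and −72 mm within about 1 mm, all square. Now I grasp the bar.

>>> drive_tool --pt "0.5 0.06 0.38 0 -0.0033 0 0" --pt "0.5 0 0 0.2 0 0 0" --pt "0.5 0 0 0.3 0 0 0" --pt "0.5 0 0 0.3 0 0 0" --pt "0.5 0 0 0.05 0 0 0"

```text
time: 34.1
tcp_pos: [0.6455, -0.2367, 0.0063]
ee_rot: [0.001, 1.0, 0.022, 0.001]
force: [-0.6, -0.2, -0.2]
grip_width: 0.0462
```

```bash
python3 plan.py '[[0.646,-0.2385,-0.0155,2.3,1]]' 0.5
```

```text
t 34.1 p [ 0.6455 -0.2367  0.0063] jaw 2.56 tilt 0.18 w 0.0462 F [-0.6 -0.2 -0.2]
[[0.5, 0.007, 0.035, 0.436, 0.0008, -0.0014, 0.0023], [0.5, 0, 0, 0, 0, 0, 0], [0.5, 0, 0, 0, 0, 0, 0], [0.5, 0, 0, 0, 0, 0, 0], [0.5, 0, 0, 0, 0, 0, 0]]
```

>>> drive_tool --pt "0.5 0 0.03 0.2 0.0008 -0.0014 0.002" --pt "0.5 0 0 0.17 0 0 0" --pt "0.5 0 0 0.02 0 0 0" --pt "0 0 0 0 0 0 0" --pt "0 0 0 0 0 0 0" --force 40

```text
time: 34.6
tcp_pos: [0.6446, -0.2374, -0.017]
ee_rot: [-0.001, 1.0, 0.02, -0.002]
force: [-0.0, -1.6, 0.4]
grip_width: 0.035
```

>>> drive_tool --pt "0 0 0 0 0 0 0" --pt "0 0 0 0 0 0 0" --pt "0 0 0 0 0 0 0" --pt "0 0 0 0 0 0 0" --pt "0 0 0 0 0 0 0"

```text
time: 35.1
tcp_pos: [0.6451, -0.2376, -0.0157]
ee_rot: [-0.001, 1.0, 0.02, -0.001]
force: [0.3, -0.1, -1.8]
grip_width: 0.0137
```

>>> drive_tool --pt "0 0 0 -0.3 0 0 0" --pt "0 0 0 -0.5 0 0 0" --pt "0 0 0 -0.6 0 0 0" --pt "0 0 0 -0.3 0 0 0" --pt "0 0 0 0 0 0 0"

```text
time: 35.6
tcp_pos: [0.6447, -0.2373, 0.0745]
ee_rot: [-0.001, 1.0, 0.02, -0.002]
force: [0.4, -0.6, -1.9]
grip_width: 0.0137
```

```bash
python3 plan.py '[[0.5509,0.2015,0.075,-1.75]]' 0
```

```text
t 35.6 p [ 0.6447 -0.2373  0.0745] jaw 2.34 tilt 0.22 w 0.0137 F [ 0.4 -0.6 -1.9]
[[0, -0.152, -0.885, 0.001, -0.0001, 0.0002, 0.0036], [0, -0.158, -0.883, 0.001, -0.0001, 0.0002, 0.0036], [0, -0.164, -0.882, 0.001, -0.0001, 0.0002, 0.0036], [0, -0.171, -0.881, 0.001, -0.0001, 0.0002, 0.0036], [0, -0.177, -0.88, 0.001, -0.0001, 0.0002, 0.0036]]
[[0, -0.183, -0.879, 0, -0.0001, 0.0002, 0.0036], [0, -0.189, -0.877, 0, -0.0001, 0.0002, 0.0036], [0, -0.196, -0.876, -0, -0.0001, 0.0002, 0.0036], [0, -0.202, -0.874, -0, -0.0001, 0.0002, 0.0036], [0, -0.208, -0.873, -0.001, -0.0001, 0.0002, 0.0036]]
```

>>> drive_tool --pt "0 -0.11 -0.6 0 0 0 0.0036" --pt "0 -0.158 -0.85 0 0 0 0.0036" --pt "0 -0.164 -0.88 0 0 0 0.0036" --pt "0 -0.17 -0.88 0 0 0 0.0036" --pt "0 -0.177 -0.88 0 0 0 0.0036"

```text
time: 36.1
tcp_pos: [0.6008, -0.0356, 0.0744]
ee_rot: [0.001, 1.0, -0.003, 0.0]
force: [0.8, 0.6, -1.5]
grip_width: 0.0138
```

>>> drive_tool --pt "0 -0.183 -0.88 0 0 0 0.0036" --pt "0 -0.19 -0.877 0 0 0 0.0036" --pt "0 -0.196 -0.876 0 0 0 0.0036" --pt "0 -0.2 -0.8 0 0 0 0.0036" --pt "0 -0.15 -0.5 0 0 0 0.0036"

```text
time: 36.6
tcp_pos: [0.5534, 0.172, 0.0728]
ee_rot: [0.0, 1.0, -0.022, -0.001]
force: [0.0, -0.3, -1.8]
grip_width: 0.0138
```

```bash
python3 plan.py '[[0.5509,0.2024,0.07,-1.75]]' 0
```

```text
t 36.6 p [0.5534 0.172  0.0728] jaw -2.5 tilt 0.12 w 0.0138 F [ 0.  -0.3 -1.8]
[[0, -0.077, -0.606, 0.055, 0.0003, 0.001, -0.0065], [0, 0, 0, 0, 0, 0, 0], [0, 0, 0, 0, 0, 0, 0], [0, 0, 0, 0, 0, 0, 0], [0, 0, 0, 0, 0, 0, 0]]
```

>>> drive_tool --pt "0 -0.06 -0.4 0 0 0.001 -0.0065" --pt "0 0 -0.08 0 0 0 0" --pt "0 0 0 0 0 0 0" --pt "0 0 0 0.1 0 0 0" --pt "0 0 0 0 0 0 0"

```text
time: 37.1
tcp_pos: [0.5484, 0.1995, 0.0661]
ee_rot: [0.001, 1.0, -0.013, -0.001]
force: [-0.5, -0.3, -2.3]
grip_width: 0.014
```

```bash
python3 plan.py '[[0.5509,0.2024,0.04,-1.75,1]]' 0
```

```text
t 37.1 p [0.5484 0.1995 0.0661] jaw -1.46 tilt 0.18 w 0.014 F [-0.5 -0.3 -2.3]
[[0, 0.05, -0.061, 0.522, 0.0006, 0.0015, 0.0025], [0, 0, 0, 0, 0, 0, 0], [0, 0, 0, 0, 0, 0, 0], [0, 0, 0, 0, 0, 0, 0], [0, 0, 0, 0, 0, 0, 0]]
```

>>> drive_tool --pt "0 0.05 -0.06 0 0 0.0015 0.0025" --pt "0 0 0 0.2 0 0 0" --pt "0 0 0 0.25 0 0 0" --pt "0 0 0 0.03 0 0 0" --pt "0 0 0 0 0 0 0"

```text
time: 37.6
tcp_pos: [0.5518, 0.1993, 0.039]
ee_rot: [0.001, 1.0, -0.018, -0.0]
force: [0.8, 0.2, -1.8]
grip_width: 0.0136
```

```bash
python3 plan.py '[[0.5509,0.2024,0.016,-1.75,1]]' 0
python3 - <<'E'
from h import *
p,d=grab("scene")
a=cv2.resize(p[200:310,305:445],(764,600),interpolation=cv2.INTER_CUBIC)
cv2.imwrite("pics/m7.png",a[:,:,::-1])
E
```

```text
t 37.6 p [0.5518 0.1993 0.039 ] jaw -2.05 tilt 0.12 w 0.0136 F [ 0.8  0.2 -1.8]
[[0, -0.02, -0.063, 0.46, 0.0009, 0.0005, -0.0026], [0, 0, 0, 0, 0, 0, 0], [0, 0, 0, 0, 0, 0, 0], [0, 0, 0, 0, 0, 0, 0], [0, 0, 0, 0, 0, 0, 0]]
```

View pics/m7.png

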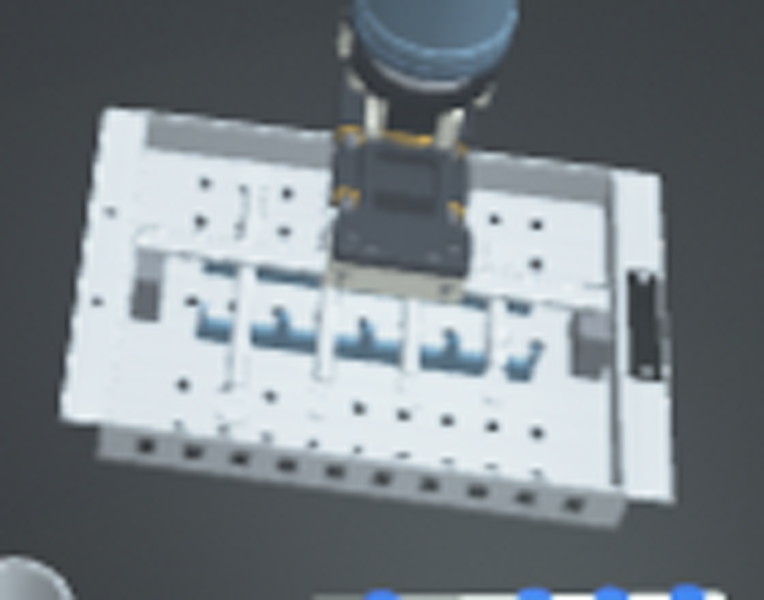

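The bar hangs level over both brackets, from the left end at (140,240) to the right end at (605,295). I correct by 3 mm and lower.

>>> drive_tool --pt "0 -0.02 -0.06 0 0 0 -0.0026" --pt "0 0 0 0.15 0 0 0" --pt "0 0 0 0.15 0 0 0" --pt "0 0 0 0.02 0 0 0" --pt "0 0 0 0 0 0 0"

```text
time: 38.15
tcp_pos: [0.551, 0.2029, 0.0221]
ee_rot: [0.001, 1.0, -0.015, -0.0]
force: [0.2, -0.2, -0.6]
grip_width: 0.0138
```

```bash
python3 plan.py '[[0.5509,0.2024,0.0155,-1.75,1]]' 0
```

```text
t 38.15 p [0.551  0.2029 0.0221] jaw -1.69 tilt 0.1 w 0.0138 F [ 0.2 -0.2 -0.6]
[[0, -0.001, 0.009, 0.132, 0.0009, 0.0001, 0.0005], [0, 0, 0, 0, 0, 0, 0], [0, 0, 0, 0, 0, 0, 0], [0, 0, 0, 0, 0, 0, 0], [0, 0, 0, 0, 0, 0, 0]]
```

>>> drive_tool --pt "0 0 0 0.08 0.0009 0 0" --pt "0 0 0 0.04 0 0 0" --pt "0 0 0 0 0 0 0" --pt "0 0 0 0 0 0 0" --pt "0 0 0 0 0 0 0"

```text
time: 38.65
tcp_pos: [0.5512, 0.2029, 0.0158]
ee_rot: [-0.0, 1.0, -0.015, 0.0]
force: [-0.2, -0.1, -1.5]
grip_width: 0.0138
```

>>> drive_tool --pt "0 0 0 0.03 0 0 0" --pt "0 0 0 0 0 0 0" --pt "0 0 0 0 0 0 0" --pt "0 0 0 0 0 0 0" --pt "0 0 0 0 0 0 0"

```text
time: 39.15
tcp_pos: [0.5519, 0.203, 0.0155]
ee_rot: [-0.0, 1.0, -0.015, 0.001]
force: [-0.2, 0.3, -2.6]
grip_width: 0.0135
```

>>> drive_tool --pt "0.4 0 0 0 0 0 0" --pt "0.4 0 0 0 0 0 0" --pt "0.4 0 0 0 0 0 0" --pt "0.4 0 0 0 0 0 0" --pt "0.4 0 0 0 0 0 0"

```text
time: 39.65
tcp_pos: [0.5528, 0.2031, 0.0161]
ee_rot: [-0.0, 1.0, -0.015, 0.002]
force: [0.4, -0.1, -0.6]
grip_width: 0.0374
```

>>> drive_tool --pt "0.4 0 0 -0.2 0 0 0" --pt "0.4 0 0 -0.5 0 0 0" --pt "0.4 0 0 -0.7 0 0 0" --pt "0.4 0 0 -0.9 0 0 0" --pt "0.4 0 0 -0.9 0 0 0"

```text
time: 40.15
tcp_pos: [0.5472, 0.202, 0.1762]
ee_rot: [0.001, 1.0, -0.015, -0.006]
force: [0.1, 0.5, 0.1]
grip_width: 0.0374
```

>>> drive_tool --pt "0.4 -0.2 0.8 -0.5 0 0 0" --pt "0.4 -0.2 0.9 -0.3 0 0 0" --pt "0.4 -0.2 0.9 0 0 0 0" --pt "0.4 -0.2 0.9 0 0 0 0" --pt "0.4 -0.2 0.9 0 0 0 0"

```text
time: 40.65
tcp_pos: [0.4958, -0.0173, 0.2319]
ee_rot: [0.0, 1.0, -0.009, 0.006]
force: [0.0, 0.2, 1.1]
grip_width: 0.0371
```

>>> drive_tool --pt "0.4 -0.2 0.9 0 0 0 0" --pt "0.4 -0.2 0.9 0 0 0 0" --pt "0.4 -0.2 0.9 0 0 0 0" --pt "0.4 0 0.5 0 0 0 0" --pt "0.4 0 0 0 0 0 0"

```text
time: 41.15
tcp_pos: [0.4589, -0.1878, 0.2372]
ee_rot: [0.003, 1.0, -0.012, 0.01]
force: [0.2, 0.3, -0.5]
grip_width: 0.0371
```

```bash
python3 - <<'E'
from rect import *
np.set_printoptions(precision=3,suppress=True)
p,d=grab("scene"); q,e=grab("top")
a=cv2.resize(p[210:310,310:440],(520,400),interpolation=cv2.INTER_CUBIC)
b=rect(q,z=.035); b=cv2.resize(b,(400,400))
b=np.clip((b.astype(float)-120)*1.9,0,255).astype(np.uint8)
cv2.imwrite("pics/m8.png",np.hstack([a,b])[:,:,::-1][:, :])
cv2.imwrite("pics/m8.png",cv2.resize(cv2.imread("pics/m8.png"),(800,348)))
# bar top height along its length, averaged over frames
T=np.array([.5509,.2015]); al=np.radians(-1.75); X=np.array([np.cos(al),np.sin(al)]); Y=np.array([-np.sin(al),np.cos(al)])
for n,D in(("scene",d),("top",e)):
    C=cloud(n,D); xy=(C[...,:2]-T)@np.stack([X,Y],1)*1e3
    for y0,y1 in((-120,-80),(-66,-30),(-18,18),(30,66),(80,120)):
        m=(abs(xy[...,0])<5)&(xy[...,1]>y0)&(xy[...,1]<y1); z=C[...,2][m]; print(n,y0,y1,m.sum(),np.median(z[z>.02]) if m.any() else 0)
E
```

```text
scene -120 -80 56 0.03572962716188044
scene -66 -30 50 0.03585562277695142
scene -18 18 60 0.06240956756701172
scene 30 66 55 0.03582635501334742
scene 80 120 56 0.03643889324152837
top -120 -80 89 0.037715063440216044
top -66 -30 75 0.03744985224439615
top -18 18 110 0.06061008745094461
top 30 66 77 0.03815002605574514
top 80 120 91 0.03809566303394267
```

View pics/m8.png

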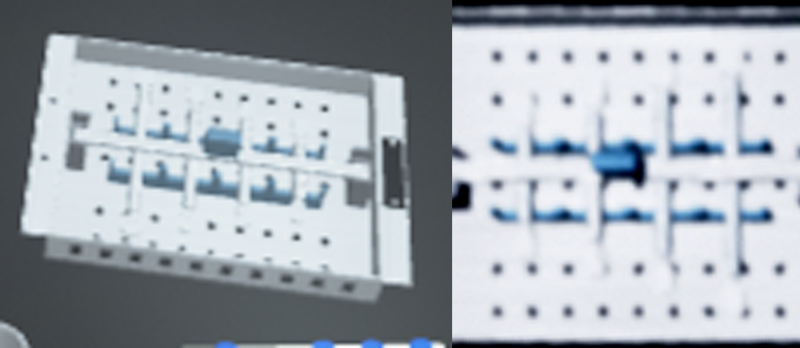

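The bar top reads 35.7–38.2 mm over its whole length (37 expected), so it sits flat in both brackets. One last check is where the spatulas lie along x, by differencing against the empty-tray frame.

```bash
python3 - <<'E'
from rect import *
S=[];Z=[]
for _ in range(6): S.append(grab("scene")[0].astype(float)); Z.append(grab("top")[0].astype(float))
out=[]
for n,L in(("scene",S),("top",Z)):
    p0=np.load(f"{n}0.npz")["p"].astype(np.float32)
    a=rect(np.mean(L,0).astype(np.float32),n,.024); b=rect(p0,n,.024)
    D=cv2.GaussianBlur(np.abs(a-b).sum(2),(0,0),1.5)
    im=np.clip(D*3,0,255).astype(np.uint8)
    for x in(-80,-60,-40,0,40,60,80): cv2.line(im,(0,int((120-x)*2)),(10,int((120-x)*2)),255,1)
    out.append(cv2.resize(im,(400,480)))
cv2.imwrite("pics/diff.png",np.hstack(out))
E
```

```text
(no output)
```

View pics/diff.png

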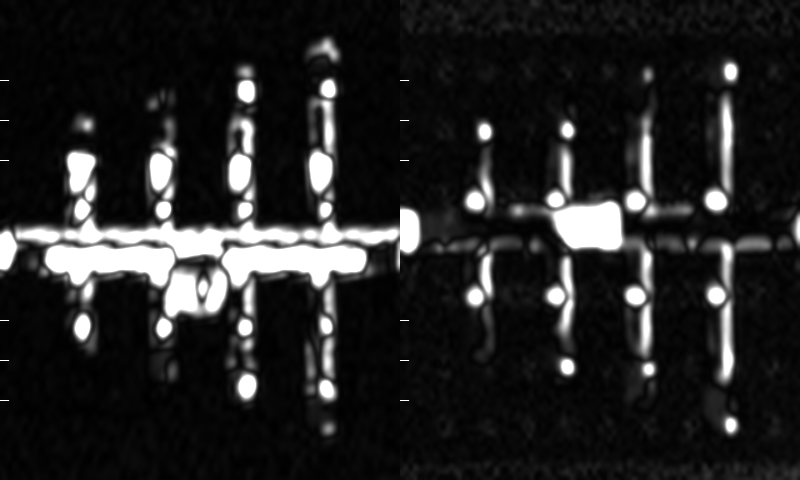

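```bash
python3 -c "
from h import *
print(env.finish_job(), env.get_obs()['time'])"
```

```text
the job is handed in; nothing more can be done
the job is handed in; nothing more can be done
```

The tray is packed and handed in after about 41 s of the 120 s. From the name-plate end the slots hold w (115 mm), x (140 mm), y (165 mm) and z (190 mm). The hold-down bar went on last, then the gripper let go and moved clear.

**Spatula positions:** before the bar went on, both cameras put the handles within about 1.2 mm of the slot centres across the slots. Along the slots they are within roughly 2–4 mm: the top camera read about 0–2 mm, and the scene camera 2–4 mm towards +x.

**Bar:** its top read 35.7–38.2 mm along its whole length, against the 37 mm expected, so it lies flat in both brackets.

**What disagreed or went wrong:**
- **Height offset:** the reported TCP height was about 40 mm lower than the fingertips really were, by the depth pictures and by touching the bench.
- **Missed grasp:** because of that offset, the first grasp closed on air. Nothing was moved.
- **Bench contact:** finding the offset pressed the fingertips on the bench with about 62 N at the wrist, below the 120 N limit.

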